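# Lock the medicine box and take its key out

### The job

Lock the steel medicine box: turn the key that stands in the lock of its lid clockwise until the lock is fully thrown, turn it back to the one position where it comes out, draw it out without forcing it, lower it into the small bowl and let go. Do not drop or toss the key in, and leave everything else where it is.

Things in the scene. Friction and masses are not known exactly. Their poses are not given: they have to be found in the camera images.
- box: white steel medicine box, 160 (its x) x 200 (its y) x 90 mm high, shut and standing still; origin under its centre, z up. The lock sits in the lid on the box's centre line, 45 mm from the centre towards its -x side; a thin carrying handle lies folded flat (7 mm high) on the other half of the lid
- lock: cylinder lock, steel bezel 27 mm across, face 5 mm above the lid; origin on its upright axis at the face, z up; its x and y axes show nothing. The key and the brass face turn together about this axis. Clockwise (from above) the key runs free, then throws the cam against about 0.04 N m up to a hard stop; turned back, it leaves the cam thrown. The key turns one way and back as often as needed and stays where it is let go
- plug: round brass face of the lock, 19 mm across, with the keyway; turns with the key (about 6 degrees of play); origin and z as lock, x along the keyway
- key: double-bitted steel key standing upright in the lock, left turned up to 20 degrees to either side of where it comes out; origin on the lock axis, at the face when fully in; z up, y across the flat head. Blade 22 mm long, 10 x 3 mm. It only comes out at one angle (give or take 6 degrees), 45 to 80 degrees back anticlockwise from the clockwise stop, found by feel; elsewhere it rises 1 to 2 mm and catches
- key_head (a point): centre of the key's black moulded head: 26 mm wide (key x), 8 mm thick (key y), 29 mm high (3 to 32 mm above the lock face), flat sides to be pinched. In the lock the key stands a twist of about 0.12 N m and a pull of about 25 N, not more
- cam (a joint): the lock's cam inside the lid, in rad: 0 unlocked, 0.45 fully thrown (hard stop)
- bowl: small white ceramic bowl for the key, 120 mm across the rim, 42 mm high, standing on the table; origin under its centre, z up
- plate: bystander: round white ceramic serving plate, 240 mm across, 22 mm high; origin under its centre
- spoon: bystander: olive-wood spoon, 200 mm long, lying along its x; origin at its middle, underneath
- scoop: bystander: stainless measuring scoop, cup 48 mm across and 28 mm high with a flat handle to its -x; origin under the cup
Things that resemble listed ones, but are neither listed nor needed, are in the scene too. Leave any brown, orange or purple look-alike of the bowl alone.

How it is judged (in metres and radians):
On the way, in this order (a step that is already met when the one before it is completed fails the run):
1. the lock is thrown: its cam turned to the stop (0.4 of 0.45 rad or more) (value of joint cam above 0.4 rad), for 0.1 s.
2. the key is drawn clear of the lock (z of key in the frame of lock above 0.025 m), for 0.1 s.
At the end, for the whole second after the job is handed in: the lock is still thrown (cam above 0.4 rad) and the key lies at rest in the bowl: it bears on the bowl, the centre of its head is within 65 mm of the bowl's axis and less than 60 mm above the bowl's underside (value of joint cam above 0.4 rad and horizontal distance between key_head and bowl below 0.065 m and z of key_head in the frame of bowl below 0.06 m and contact force between key and bowl above 0.05 N and linear speed of key below 0.02 m/s); the robot touches nothing.
It fails at once if the key is twisted too hard in the keyway (contact force between key and plug above 40 N).
It fails at once if the key is pulled or pushed too hard against the lock while it is caught (contact force between key and lock above 30 N).
It fails at once if the key is dropped or tossed (linear speed of key above 1.2 m/s).
It fails at once if the bowl is pushed away (distance of bowl from where it was at the start of the episode above 0.04 m).
It fails at once if the plate, the spoon or the scoop is disturbed (distance of any of plate, spoon, scoop from where it was at the start of the episode above 0.03 m).
It also fails if it takes over 70 s, if anything falls off the work surface, if the arm or the gripper's body presses on something with over 40 N, if the wrist force passes 120 N, or if a joint passes its speed limit or range.

### The arm

A 7-joint arm with a two-finger parallel gripper is mounted at the origin on the work surface. World frame = base frame: x ahead of the robot, y to its left, z up, the work surface at z = 0. Lengths are in mm, angles in rad, forces in N, time in s.
With the tool pointing down it reaches from about 400 to 875 mm from the base axis. Payload 19.3 kg.
Tool frame: the origin (TCP) lies at the very end of the fingers, on their centre line; the grasp point (between the pads) lies 19 mm behind it; x points along the fingers, z is the direction in which the jaws open and shut, and the axes are right-handed (so a half turn about x gives the same grasp; the last joint's range is limited). The gripper opens to 85 mm and grips with 20 to 120 N. Pads are 22 mm wide; open, the fingers measure 114 mm over their backs; the gripper's body (76 mm by 85 mm) begins 54 mm behind the grasp point. The pads swing forward as they close: fully open they stand 13 mm farther back than shut.
Start: joints at [-1.238, 0.521, -0.036, 1.599, 0.021, 1.021, -0.113], TCP at [245.015, 574.963, 231.291] pointing down, gripper open.
Joint ranges: [-2.91, 2.91], [-0.3, 2.13], [-1.5, 1.42], [0.17, 2.43], [-1.26, 4.41], [0.16, 1.93], [-2.52, 2.52]. Speed limits (rad/s): [1.89, 1.89, 2.39, 2.39, 3.01, 3.01, 3.01].

### API

Orientations are given as a unit quaternion [w, x, y, z].
In Python, from workcell import monitor, cams, env gives the robot as it stands. The module is installed in compiled form; this text tells all that it offers.
- The arm moves only by the tool arm_command, never from a script. Its argument "deltas" is a list of rows, each a list of 5 numbers: the shift along the tool's x, y, z in m, then the turn about the tool's x in degrees, then the finger opening in m, from 0 to 0.0854. In form: [[dx, dy, dz, yaw, claw], ...]. A call has 1 to 5 rows; each row is the pose to reach, as a shift and turn from the pose commanded when the call began, along the tool's axes at that moment; what a row does not reach only later rows make up. A row lasts 1/12 s, in which the tool goes at most 41.7 mm and 7.16 degrees, less where a joint would pass 70% of its speed; a pose out of reach is approached as far as the arm can. A call with a gripper value outside its range is refused whole. The fingers move at their own pace and stop on an object; the grip force is fixed at half the most. Time passes only in rows, so rows that repeat a pose let the fingers close. It gives the time, the measured TCP pose, the force and the opening at its end, in the units of the state.
- monitor.sense(): the state, without advancing time (a new reading comes with each control period).
- cams.read_camera(name): name is "side" or "top"; returns the picture (420x560x3 uint8, red, green, blue); there is no depth.
- cams.get_calibration(name): a dict with "fx", "fy", "cx", "cy" (pixels), "R" (3x3) and "t" (3): a world point X has camera coordinates R X + t. Camera axes: x right, y down, z forward; pixel columns grow to the right and rows downward; lengths in mm; the calibration is good to about 2 mm. A picture is of the moment at which its call begins. get_calibration takes no time and is no camera call.
- env.close_job(): hands the job in, once; it reports no verdict.
The state is a dict: "t": time; "q": joint angles; "dq": joint speeds; "joint_efforts": joint torques, N m; "tool_pos": TCP position; "tool_rot": TCP orientation; "force": force on the tool from outside, world axes, zero at the start; "ft_torque": the same for the moment, N m; "gripper_width": finger opening in mm.
Only numpy, scipy, OpenCV 4.12 (cv2) and the standard library are available. Lean on these libraries where they do the work, as an engineer would, in place of code of your own. Each camera call takes 0.05 s, during which the arm holds its last target.

## Working session

There is one attempt and no reset: what is moved stays moved. The work goes in short steps, Python scripts to look and compute and a tool call to move; the robot and the scene stay as the last step left them, time stands still between calls to the robot, and variables do not carry over. Pictures are saved under pics/ and viewed, and the job is handed in when it is done.

Besides the shell and the picture viewer there is one more tool, called after "Emit:" as a command line: name --pt "numbers of a row" for each row, then --argument value for the rest. arm_command: Moves the arm, as the interface text tells. Its arguments: {"type":"object","properties":{"deltas":{"type":"array"}},"required":["deltas"]}

```bash
mkdir -p pics
python3 - <<'E'
from workcell import monitor,cams,env
import cv2
s=monitor.sense();print(s)
for n in("side","top"):
    im=cams.read_camera(n);cv2.imwrite(f"pics/{n}0.png",im[:,:,::-1]);c=cams.get_calibration(n);print(n,c)
E
```

```text
{'t': 0.0, 'q': array([-1.23820907,  0.52204759, -0.03631125,  1.59999388,  0.02119329,
        1.02107612, -0.11277583]), 'dq': array([ 0.0004821 , -0.00046924,  0.00095588,  0.00020119, -0.00150388,
        0.00161564, -0.00025151]), 'joint_efforts': array([-1.21416757e-03, -9.27098036e+01,  1.97856970e+00, -3.69934273e+01,
        1.77064352e-02,  7.92342005e-03, -1.08754730e-04]), 'tool_pos': array([244.90150025, 574.66352879, 230.710038  ]), 'tool_rot': array([ 0.58959314, -0.39012181,  0.59023181,  0.38962973]), 'force': array([0.25187238, 0.26089355, 0.45818551]), 'ft_torque': array([0.02283443, 0.0144109 , 0.02829695]), 'gripper_width': 85.3879537437593}
side {'fx': 541.4693087703496, 'fy': 541.4693087703496, 'cx': 279.8218562134536, 'cy': 211.27559998570905, 'R': array([[ 0.91690103, -0.399106  ,  0.00262614],
       [-0.30031631, -0.6942468 , -0.65408829],
       [ 0.26287375,  0.59894555, -0.75641365]]), 't': array([-531.41580533,  188.89564998, 1492.71131104])}
top {'fx': 460.18263490485117, 'fy': 460.18263490485117, 'cx': 279.00404156520534, 'cy': 208.0182893334341, 'R': array([[ 0.09325955, -0.99563479,  0.00374355],
       [-0.97556157, -0.09212936, -0.19947885],
       [ 0.19895298,  0.01495124, -0.97989498]]), 't': array([-118.61504167,  558.38025904, 1286.78386816])}
```

View pics/side0.png

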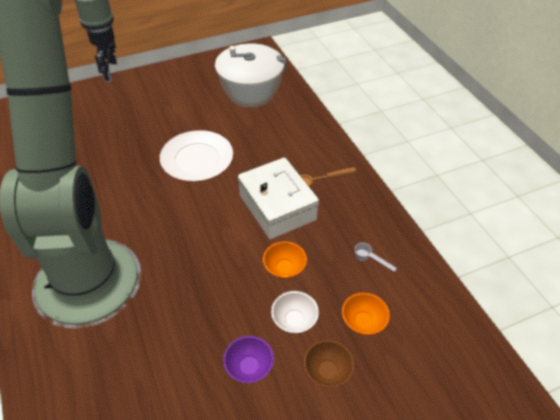

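View pics/top0.png

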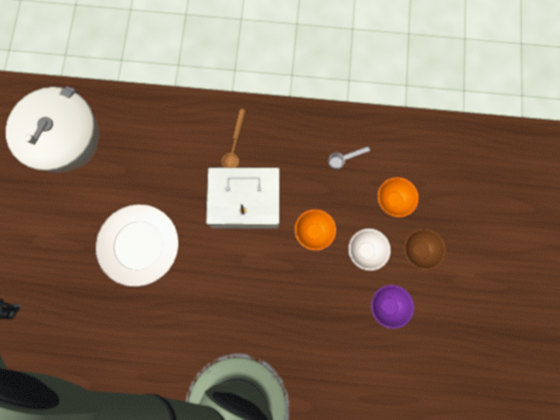

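The side view shows the white box with the black key head at about (264,188) and the white bowl at (295,312). In the top view the key is at about (242,210) and the white bowl at (370,249). I'll measure these and zoom in.

```bash
cat > h.py <<'E'
import numpy as np,cv2
from workcell import monitor,cams,env
C={n:cams.get_calibration(n) for n in("side","top")}
def ray(n,p):
    c=C[n];R=np.array(c["R"]);t=np.array(c["t"])
    d=R.T@np.array([(p[0]-c["cx"])/c["fx"],(p[1]-c["cy"])/c["fy"],1.]);return -R.T@t,d/np.linalg.norm(d)
def plane(n,p,z):
    o,d=ray(n,p);return o+d*(z-o[2])/d[2]
def tri(ps,pt):
    o1,d1=ray("side",ps);o2,d2=ray("top",pt)
    a=np.linalg.lstsq(np.c_[d1,-d2],o2-o1,rcond=None)[0]
    A=o1+a[0]*d1;B=o2+a[1]*d2;return (A+B)/2,np.linalg.norm(A-B)
def proj(n,X):
    c=C[n];p=np.array(c["R"])@X+c["t"];return np.array([c["fx"]*p[0]/p[2]+c["cx"],c["fy"]*p[1]/p[2]+c["cy"]])
E
python3 - <<'E'
from h import *
S=cv2.imread("pics/side0.png");T=cv2.imread("pics/top0.png")
a=cv2.resize(S[155:240,230:325],None,fx=6,fy=6,interpolation=cv2.INTER_CUBIC);cv2.imwrite("pics/sz.png",a)
b=cv2.resize(T[160:235,200:290],None,fx=8,fy=8,interpolation=cv2.INTER_CUBIC);cv2.imwrite("pics/tz.png",b)
def blob(im,m,x0,y0,x1,y1):
    mm=np.zeros_like(m);mm[y0:y1,x0:x1]=m[y0:y1,x0:x1]
    n,l,st,c=cv2.connectedComponentsWithStats(mm);i=1+np.argmax(st[1:,4]);
    cn=max(cv2.findContours((l==i).astype(np.uint8),0,1)[0],key=cv2.contourArea)
    return c[i],st[i],cn
for n,im,kb,bb,xb in(("side",S,(255,180,275,198),(265,288,325,338),(235,155,322,240)),("top",T,(234,200,252,220),(343,224,394,275),(203,164,284,232))):
    g=im.max(2); mn=im.min(2)
    print(n,"key",blob(im,(g<90).astype(np.uint8),*kb)[:2])
    w=(mn>110).astype(np.uint8)
    c,st,cn=blob(im,w,*bb);print("bowl",c,st,cv2.fitEllipse(cn),plane(n,cv2.fitEllipse(cn)[0],42))
    w=(mn>190).astype(np.uint8)
    c,st,cn=blob(im,w,*xb);r=cv2.minAreaRect(cn);print("lid",r,[plane(n,p,90).round(1) for p in cv2.boxPoints(r)])
    e=cv2.approxPolyDP(cv2.convexHull(cn),4,True)[:,0];print(e.tolist(),[plane(n,p,90).round(1).tolist() for p in e])
E
```

```text
side key (array([263.13793103, 187.27586207]), array([261, 184,   6,   7,  29], dtype=int32))
bowl [294.53432282 311.5021645 ] [ 271  291   48   42 1617] ((294.5269470214844, 311.5069580078125), (41.582557678222656, 47.586753845214844), 94.12064361572266) [ 472.3243135  -340.12573192   42.        ]
lid ((277.6094055175781, 187.42562866210938), (63.97104263305664, 52.19560623168945), 55.784297943115234) [array([497.2, 126.8,  90. ]), array([668.9, 194.7,  90. ]), array([674. , -53.8,  90. ]), array([ 516.2, -104.8,   90. ])]
[[285, 159], [316, 200], [269, 219], [239, 175]] [[656.4, 136.9, 90.0], [669.5, -55.3, 90.0], [516.8, -67.5, 90.0], [500.9, 128.2, 90.0]]
top key (array([242. , 209.5]), array([242, 207,   1,   6,   6], dtype=int32))
bowl [369.08577406 249.10460251] [ 348  228   43   43 1434] ((369.08380126953125, 249.10299682617188), (41.093109130859375, 42.62394332885742), 133.4049072265625) [ 473.45703345 -337.05594269   42.        ]
lid ((242.5, 195.5), (55.0, 71.0), 90.0) [array([658.3, 152.2,  90. ]), array([677.7, -52.4,  90. ]), array([516.9, -67.5,  90. ]), array([498.1, 132.1,  90. ])]
[[278, 170], [277, 223], [207, 222], [209, 169]] [[671.7, -53.0, 90.0], [516.7, -64.7, 90.0], [501.0, 132.5, 90.0], [655.9, 146.0, 90.0]]
```

View pics/sz.png

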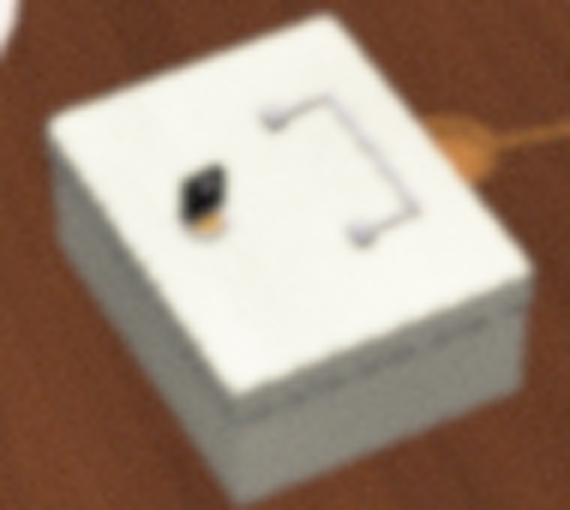

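View pics/tz.png

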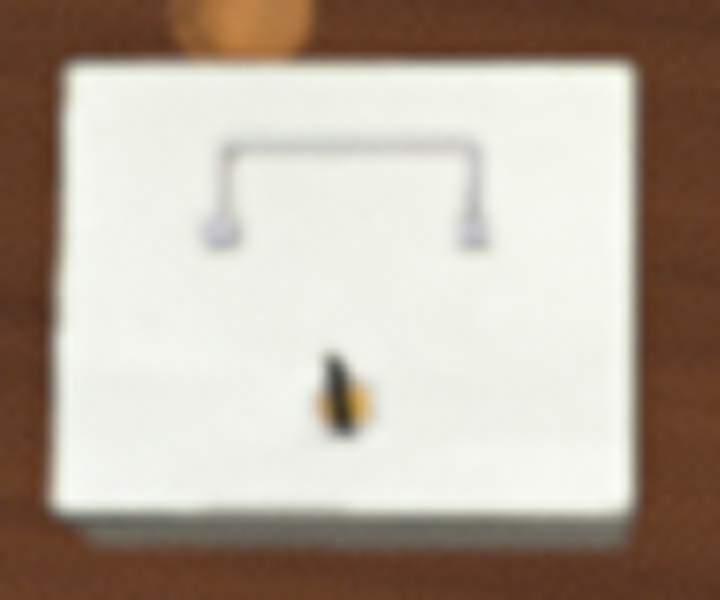

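Run:
```python
from h import *
from scipy.spatial.transform import Rotation as Ro
S=cv2.imread("pics/side0.png");T=cv2.imread("pics/top0.png")
for n,im,kb in(("side",S,(256,178,274,199)),("top",T,(234,198,252,222))):
    x0,y0,x1,y1=kb;p=im[y0:y1,x0:x1].astype(float)
    d=np.clip(1-p[:,:,2]/220,0,1)   # red channel: brass stays bright in red
    d[d<.25]=0
    yy,xx=np.mgrid[y0:y1,x0:x1];w=d.sum();c=np.array([(d*xx).sum(),(d*yy).sum()])/w
    u=np.c_[(xx-c[0]).ravel(),(yy-c[1]).ravel()];M=(u*d.ravel()[:,None]).T@u/w
    ev,V=np.linalg.eigh(M);print(n,"dark",c,w,ev,V[:,1])
    b=np.clip((p[:,:,2]-p[:,:,0])/120,0,1);b[b<.2]=0
    cb=np.array([(b*xx).sum(),(b*yy).sum()])/b.sum();print("brass",cb,plane(n,cb,95))
    if n=="side":cs=c
    else:print("tri",tri(cs,c))
    for z in(112.5,127):print(z,plane(n,c,z))
    a=V[:,1]*3
    print("axis deg",np.degrees(np.arctan2(*(plane(n,c+a,127)-plane(n,c-a,127))[[1,0]])))
    # predicted silhouettes for yaw hyps via corner points
    print("o",proj(n,np.array([541,34.4,98.])),proj(n,np.array([541,34.4,127.])))
    print((d*9).round().astype(int))
q=monitor.sense()["tool_rot"];R=Ro.from_quat(np.r_[q[1:],q[0]]).as_matrix();print(R.round(4))
```

```text
side dark [263.22848034 187.25451647] 34.21818181818182 [2.61453419 5.97544459] [-0.54317632  0.83961865]
brass [264.45033113 191.82864238] [543.15692606  29.42691682  95.        ]
112.5 [540.90519633  32.38352617 112.5       ]
127 [535.96012899  19.58774461 127.        ]
axis deg -137.7492570485934
o [263.09766721 190.19816196] [262.888862   183.31551537]
[[0 0 0 0 0 0 0 0 0 0 0 0 0 0 0 0 0 0]
 [0 0 0 0 0 0 0 0 0 0 0 0 0 0 0 0 0 0]
 [0 0 0 0 0 0 0 0 0 0 0 0 0 0 0 0 0 0]
 [0 0 0 0 0 0 0 0 0 0 0 0 0 0 0 0 0 0]
 [0 0 0 0 0 0 0 0 0 0 0 0 0 0 0 0 0 0]
 [0 0 0 0 0 0 0 0 3 4 4 0 0 0 0 0 0 0]
 [0 0 0 0 0 0 3 5 5 6 5 2 0 0 0 0 0 0]
 [0 0 0 0 2 4 6 6 6 6 5 3 0 0 0 0 0 0]
 [0 0 0 0 3 6 7 7 6 6 5 3 0 0 0 0 0 0]
 [0 0 0 0 4 6 8 7 7 7 6 2 0 0 0 0 0 0]
 [0 0 0 0 4 6 8 8 8 7 5 0 0 0 0 0 0 0]
 [0 0 0 0 4 6 8 8 7 5 3 0 0 0 0 0 0 0]
 [0 0 0 0 4 6 7 6 5 3 0 0 0 0 0 0 0 0]
 [0 0 0 0 3 5 5 4 3 0 0 0 0 0 0 0 0 0]
 [0 0 0 0 0 3 3 0 0 0 0 0 0 0 0 0 0 0]
 [0 0 0 0 0 0 0 0 0 0 0 0 0 0 0 0 0 0]
 [0 0 0 0 0 0 0 0 0 0 0 0 0 0 0 0 0 0]
 [0 0 0 0 0 0 0 0 0 0 0 0 0 0 0 0 0 0]
 [0 0 0 0 0 0 0 0 0 0 0 0 0 0 0 0 0 0]

[... 862 characters left out ...]
0 0 0 0 0 0 0]
 [0 0 0 0 0 0 0 5 6 3 0 0 0 0 0 0 0 0]
 [0 0 0 0 0 0 0 5 6 4 0 0 0 0 0 0 0 0]
 [0 0 0 0 0 0 0 5 6 4 0 0 0 0 0 0 0 0]
 [0 0 0 0 0 0 0 4 6 4 0 0 0 0 0 0 0 0]
 [0 0 0 0 0 0 0 4 6 5 0 0 0 0 0 0 0 0]
 [0 0 0 0 0 0 0 4 6 5 2 0 0 0 0 0 0 0]
 [0 0 0 0 0 0 0 3 5 5 2 0 0 0 0 0 0 0]
 [0 0 0 0 0 0 0 0 2 3 0 0 0 0 0 0 0 0]
 [0 0 0 0 0 0 0 0 0 0 0 0 0 0 0 0 0 0]
 [0 0 0 0 0 0 0 0 0 0 0 0 0 0 0 0 0 0]
 [0 0 0 0 0 0 0 0 0 0 0 0 0 0 0 0 0 0]
 [0 0 0 0 0 0 0 0 0 0 0 0 0 0 0 0 0 0]
 [0 0 0 0 0 0 0 0 0 0 0 0 0 0 0 0 0 0]
 [0 0 0 0 0 0 0 0 0 0 0 0 0 0 0 0 0 0]
 [0 0 0 0 0 0 0 0 0 0 0 0 0 0 0 0 0 0]]
[[-3.00e-04 -9.20e-01  3.92e-01]
 [-9.00e-04  3.92e-01  9.20e-01]
 [-1.00e+00 -1.00e-04 -1.00e-03]]
```

The key's head sits at about (542,35), and it triangulates to z 108, which fits the expected height. Its flat lies about 11° off world x, and both views agree. The bowl is at about (473,-338). I'll move over the box first.

Emit:
arm_command --pt "0 -0.032 -0.025 0 0.0854" --pt "0 -0.064 -0.05 0 0.0854" --pt "0 -0.096 -0.075 0 0.0854" --pt "0 -0.128 -0.1 0 0.0854" --pt "0 -0.16 -0.125 0 0.0854"

```text
t: 0.52
tool_pos: [343.6, 395.3, 231.1]
tool_rot: [0.59, -0.39, 0.59, 0.39]
force: [0.5, 0.4, -0.9]
gripper_width: 85.8
```

Emit:
arm_command --pt "0 -0.032 -0.025 0 0.0854" --pt "0 -0.064 -0.05 0 0.0854" --pt "0 -0.096 -0.075 0 0.0854" --pt "0 -0.128 -0.1 0 0.0854" --pt "0 -0.16 -0.125 0 0.0854"

```text
t: 0.93
tool_pos: [441.9, 217.6, 231.3]
tool_rot: [0.59, -0.39, 0.59, 0.39]
force: [1.1, 1.5, -0.2]
gripper_width: 85.3
```

```bash
cat >> h.py <<'E'
from scipy.spatial.transform import Rotation as Ro
def st():
    s=monitor.sense();q=s["tool_rot"];R=Ro.from_quat(np.r_[q[1:],q[0]]).as_matrix()
    print("t",round(s["t"],2),"p",s["tool_pos"].round(2),"zyaw",round(float(np.degrees(np.arctan2(R[1,2],R[0,2]))),2),"F",s["force"].round(2),"M",s["ft_torque"].round(3),"w",round(s["gripper_width"],2),"q",s["q"].round(2));return s,R
def to(x,y,z):
    s,R=st();d=R.T@(np.array([x,y,z])-s["tool_pos"]);print("delta m",(d/1000).round(4))
E
python3 -c "
from h import *
to(541.8,35,231)"
```

```text
t 0.93 p [441.86 217.59 231.3 ] zyaw 66.93 F [ 1.14  1.49 -0.17] M [ 0.05  -0.061  0.039] w 85.32 q [-0.63  0.31  0.06  1.94 -0.03  0.89  0.62]
delta m [ 0.0003 -0.1635 -0.1288]
```

Emit:
arm_command --pt "0 -0.033 -0.026 -7 0.06" --pt "0 -0.066 -0.052 -14 0.05" --pt "0 -0.099 -0.078 -21 0.045" --pt "0 -0.131 -0.103 -28 0.045" --pt "0 -0.1635 -0.129 -34 0.045"

```text
t: 1.35
tool_pos: [528.7, 59.6, 231.2]
tool_rot: [0.463, -0.534, 0.463, 0.534]
force: [0.7, 0.2, -0.6]
gripper_width: 45.2
```

Emit:
arm_command --pt "0.02 0 0 0 0.035" --pt "0.04 0 0 0 0.03" --pt "0.06 0 0 0 0.03" --pt "0.06 0 0 0 0.03" --pt "0.06 0 0 0 0.03"

```text
t: 1.77
tool_pos: [527.9, 61.1, 171.0]
tool_rot: [0.464, -0.533, 0.465, 0.533]
force: [0.5, -0.2, 1.5]
gripper_width: 29.9
```

```bash
python3 -c "
from h import *
to(541.8,35,101)
for n,(x,y,w,h) in dict(side=(215,120,120,100),top=(190,150,120,90)).items():
    im=cams.read_camera(n);cv2.imwrite(f'pics/{n}1.png',im[:,:,::-1]);cv2.imwrite(f'pics/{n}1z.png',cv2.resize(im[y:y+h,x:x+w,::-1],None,fx=6,fy=6,interpolation=2))
"
```

```text
t 1.77 p [527.85  61.1  170.97] zyaw 97.86 F [ 0.48 -0.19  1.46] M [-0.008 -0.023 -0.01 ] w 29.91 q [-0.24  0.45  0.01  1.91 -0.01  0.79  1.49]
delta m [ 0.07   -0.0104 -0.0277]
```

View pics/side1z.png

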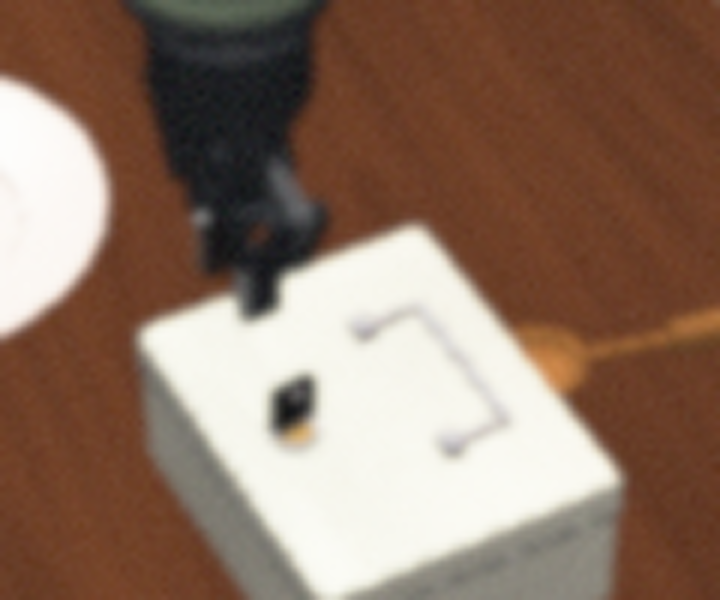

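View pics/top1z.png

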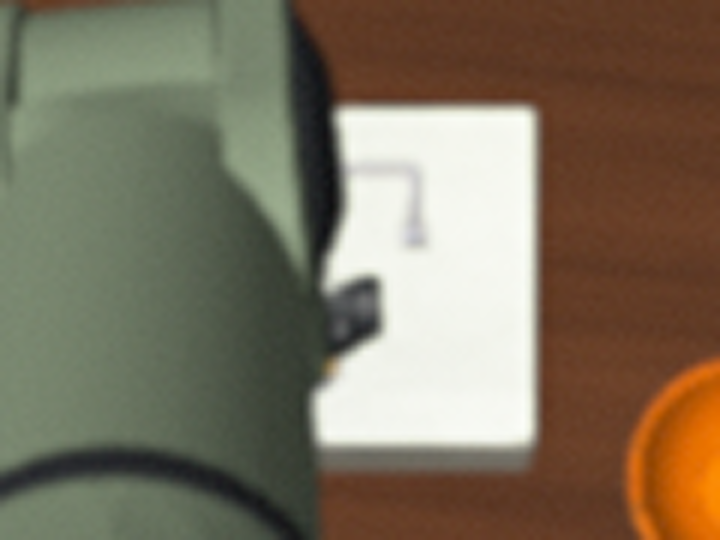

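Fingertips are above the lid and the key is undisturbed, at about (264,188) in the side view. Next I'll centre over it and go down.

Emit:
arm_command --pt "0 -0.005 -0.014 -1.5 0.03" --pt "0 -0.0105 -0.0277 -3.1 0.03" --pt "0 -0.0105 -0.0277 -3.1 0.03" --pt "0 -0.0105 -0.0277 -3.1 0.03" --pt "0 -0.0105 -0.0277 -3.1 0.03"

```text
t: 2.28
tool_pos: [542.6, 35.7, 172.1]
tool_rot: [-0.45, 0.546, -0.45, -0.545]
force: [0.4, 0.6, -0.8]
gripper_width: 29.8
```

```bash
python3 -c "
from h import *
to(541.8,35,101)
n='side';x,y,w,h=(215,120,120,100)
im=cams.read_camera(n);cv2.imwrite(f'pics/{n}2.png',im[:,:,::-1]);cv2.imwrite(f'pics/{n}2z.png',cv2.resize(im[y:y+h,x:x+w,::-1],None,fx=6,fy=6,interpolation=2))
print(proj(n,np.array([541.8,35,171])))
"
```

```text
t 2.28 p [542.64  35.74 172.09] zyaw 100.95 F [ 0.4   0.61 -0.81] M [-0.016  0.045  0.023] w 29.78 q [-0.18  0.47  0.    1.88 -0.    0.8   1.59]
delta m [ 0.0711  0.001  -0.0006]
[262.74225187 172.27659105]
```

View pics/side2z.png

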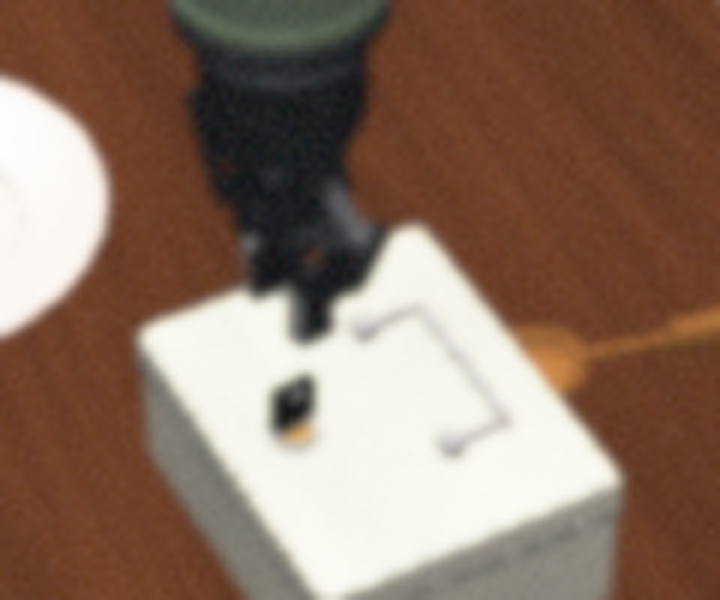

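The near fingertip is at about (267,176) in the side view, clear of the key and on the expected line. Going down in stages.

Emit:
arm_command --pt "0.02 0.0005 -0.0003 0 0.03" --pt "0.04 0.0005 -0.0003 0 0.03" --pt "0.06 0.0005 -0.0003 0 0.03" --pt "0.066 0.0005 -0.0003 0 0.03" --pt "0.07 0.0005 -0.0003 0 0.03"

```text
t: 2.75
tool_pos: [541.6, 35.3, 100.8]
tool_rot: [0.449, -0.545, 0.45, 0.546]
force: [0.1, -0.4, -0.0]
gripper_width: 30.0
```

Emit:
arm_command --pt "0 0 0 0 0.025" --pt "0 0 0 0 0.02" --pt "0 0 0 0 0.018"

```text
t: 3.0
tool_pos: [542.6, 34.9, 102.3]
tool_rot: [-0.45, 0.546, -0.45, -0.545]
force: [-0.0, 0.4, -0.5]
gripper_width: 18.1
```

```bash
python3 -c "
from h import *
to(541.8,35,101)
n='side';x,y,w,h=(215,120,120,100)
im=cams.read_camera(n);cv2.imwrite(f'pics/{n}3.png',im[:,:,::-1]);cv2.imwrite(f'pics/{n}3z.png',cv2.resize(im[y:y+h,x:x+w,::-1],None,fx=6,fy=6,interpolation=2))
"
```

```text
t 3.0 p [542.62  34.92 102.32] zyaw 100.96 F [-0.04  0.45 -0.5 ] M [ 0.018  0.022 -0.02 ] w 18.05 q [-0.17  0.57  0.    1.92  0.    0.65  1.59]
delta m [0.0013 0.0008 0.0002]
```

View pics/side3z.png

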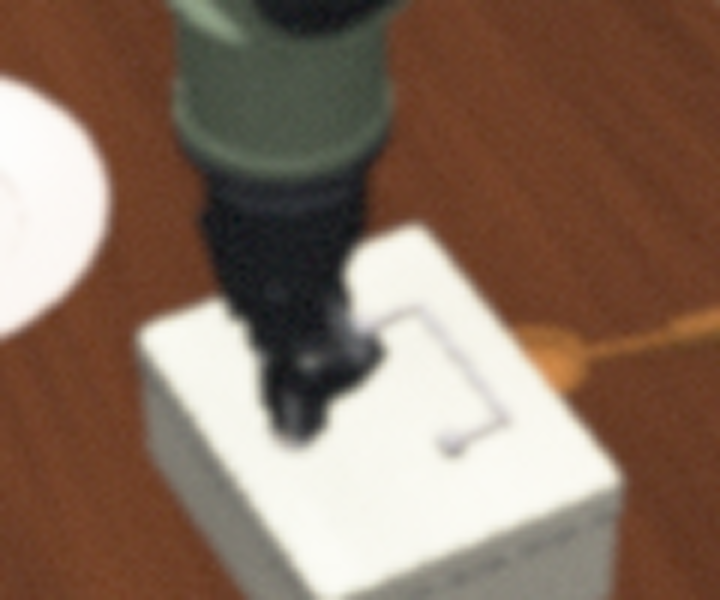

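The fingers straddle the key, with no contact force. I'll close step by step and watch the side force.

Emit:
arm_command --pt "0 0 0 0 0.015" --pt "0 0 0 0 0.0135" --pt "0 0 0 0 0.0125" --pt "0 0 0 0 0.0125"

```text
t: 3.38
tool_pos: [542.1, 34.8, 101.4]
tool_rot: [-0.45, 0.546, -0.45, -0.545]
force: [0.9, -0.2, -0.7]
gripper_width: 12.3
```

Emit:
arm_command --pt "0 0 0 0 0.0115" --pt "0 0 0 0 0.011" --pt "0 0 0 0 0.0105" --pt "0 0 0 0 0.0105"

```text
t: 3.72
tool_pos: [542.1, 34.9, 101.3]
tool_rot: [0.45, -0.545, 0.45, 0.545]
force: [-0.1, -0.2, 0.3]
gripper_width: 10.8
```

```bash
python3 -c "
from h import *
st()"
```

```text
t 3.72 p [542.08  34.86 101.3 ] zyaw 100.96 F [-0.1  -0.21  0.29] M [ 0.057 -0.014 -0.029] w 10.81 q [-0.17  0.57  0.    1.92 -0.    0.64  1.59]
```

Emit:
arm_command --pt "0 0 0 0 0.01" --pt "0 0 0 0 0.0095" --pt "0 0 0 0 0.0095"

```text
t: 3.97
tool_pos: [542.0, 34.9, 101.3]
tool_rot: [0.45, -0.545, 0.45, 0.546]
force: [-1.3, 0.6, 0.7]
gripper_width: 9.5
```

```bash
python3 -c "
from h import *
st()"
```

```text
t 3.97 p [542.04  34.9  101.3 ] zyaw 100.96 F [-1.28  0.64  0.75] M [ 0.244  0.101 -0.001] w 9.53 q [-0.17  0.57 -0.    1.92 -0.    0.64  1.59]
```

Emit:
arm_command --pt "0 0 0 0 0.009" --pt "0 0 0 0 0.0088"

```text
t: 4.13
tool_pos: [542.0, 35.1, 101.3]
tool_rot: [0.45, -0.545, 0.45, 0.546]
force: [-0.3, 2.4, 0.9]
gripper_width: 8.8
```

```bash
python3 -c "
from h import *
st()"
```

```text
t 4.13 p [542.04  35.09 101.32] zyaw 100.97 F [-0.35  2.44  0.89] M [ 0.568  0.212 -0.019] w 8.77 q [-0.17  0.57 -0.    1.92 -0.    0.64  1.59]
```

Emit:
arm_command --pt "0 0 0.0004 0 0.0088" --pt "0 0 0.0005 0 0.0085" --pt "0 0 0.0005 0 0.008"

```text
t: 4.38
tool_pos: [542.0, 35.6, 101.3]
tool_rot: [0.45, -0.545, 0.45, 0.546]
force: [-1.3, 2.9, -0.7]
gripper_width: 8.3
```

```bash
python3 -c "
from h import *
st()"
```

```text
t 4.38 p [541.96  35.56 101.29] zyaw 100.97 F [-1.33  2.89 -0.72] M [0.785 0.111 0.002] w 8.31 q [-0.17  0.57 -0.    1.92 -0.    0.64  1.59]
```

Emit:
arm_command --pt "0 0 0.0003 0 0.0079" --pt "0 0 0.0003 0 0.007" --pt "0 0 0.0003 0 0.006" --pt "0 0 0.0003 0 0.005"

```text
t: 4.72
tool_pos: [541.9, 35.7, 101.4]
tool_rot: [0.45, -0.545, 0.45, 0.546]
force: [-1.5, 3.4, 1.5]
gripper_width: 7.0
```

```bash
python3 -c "
from h import *
st()"
```

```text
t 4.72 p [541.89  35.75 101.36] zyaw 100.96 F [-1.46  3.37  1.5 ] M [0.983 0.301 0.033] w 6.98 q [-0.17  0.57 -0.    1.92 -0.    0.64  1.59]
```

Emit:
arm_command --pt "0 0 0.0005 1 0.004" --pt "0 0 0.0005 3 0.002" --pt "0 0 0.0005 5 0.0" --pt "0 0 0.0005 5 0.0"

```text
t: 5.05
tool_pos: [541.8, 36.0, 101.3]
tool_rot: [-0.474, 0.525, -0.474, -0.525]
force: [-0.9, 3.0, 1.3]
gripper_width: 6.9
```

```bash
python3 -c "
from h import *
st()"
```

```text
t 5.05 p [541.84  36.05 101.33] zyaw 95.8 F [-0.91  3.02  1.35] M [0.552 0.154 0.067] w 6.94 q [-0.19  0.57  0.02  1.93 -0.02  0.64  1.52]
```

Emit:
arm_command --pt "0 0 0.0003 2 0" --pt "0 0 0.0003 4 0" --pt "0 0 0.0003 6 0" --pt "0 0 0.0003 6 0"

```text
t: 5.38
tool_pos: [541.8, 36.3, 101.3]
tool_rot: [0.5, -0.5, 0.501, 0.499]
force: [-1.0, 2.1, 1.2]
gripper_width: 6.9
```

```bash
python3 -c "
from h import *
st()"
```

```text
t 5.38 p [541.85  36.26 101.35] zyaw 89.89 F [-1.03  2.13  1.24] M [0.461 0.163 0.009] w 6.86 q [-0.22  0.57  0.05  1.93 -0.05  0.64  1.44]
```

Emit:
arm_command --pt "0 0 0 2 0" --pt "0 0 0 4 0" --pt "0 0 0 6 0" --pt "0 0 0 6 0"

```text
t: 5.72
tool_pos: [541.8, 36.4, 101.3]
tool_rot: [0.526, -0.473, 0.526, 0.473]
force: [-1.0, 2.0, 0.9]
gripper_width: 6.6
```

```bash
python3 -c "
from h import *
st()"
```

```text
t 5.72 p [541.81  36.43 101.34] zyaw 83.95 F [-0.96  2.03  0.91] M [0.645 0.184 0.046] w 6.56 q [-0.24  0.58  0.08  1.93 -0.07  0.64  1.36]
```

Emit:
arm_command --pt "0 0 0.0002 2 0" --pt "0 0 0.0002 4 0" --pt "0 0 0.0002 6 0" --pt "0 0 0.0002 8 0" --pt "0 0 0.0002 8 0"

```text
t: 6.13
tool_pos: [541.8, 36.6, 101.3]
tool_rot: [0.557, -0.435, 0.557, 0.435]
force: [-0.7, 2.4, 1.7]
gripper_width: 6.9
```

```bash
python3 -c "
from h import *
st()"
```

```text
t 6.13 p [541.83  36.62 101.33] zyaw 75.99 F [-0.67  2.37  1.69] M [0.727 0.206 0.038] w 6.88 q [-0.26  0.58  0.12  1.93 -0.11  0.64  1.25]
```

Emit:
arm_command --pt "0 0 0 2 0" --pt "0 0 0 4 0" --pt "0 0 0 6 0" --pt "0 0 0 8 0" --pt "0 0 0 8 0"

```text
t: 6.55
tool_pos: [541.9, 36.8, 101.3]
tool_rot: [0.586, -0.396, 0.586, 0.396]
force: [-1.4, 4.3, 1.8]
gripper_width: 7.0
```

```bash
python3 -c "
from h import *
st()"
```

```text
t 6.55 p [541.87  36.81 101.34] zyaw 68.03 F [-1.43  4.26  1.85] M [1.011 0.209 0.034] w 7.0 q [-0.29  0.58  0.16  1.93 -0.14  0.64  1.14]
```

Emit:
arm_command --pt "0 0.0002 0.0005 2 0" --pt "0 0.0002 0.0005 4 0" --pt "0 0.0002 0.0005 6 0" --pt "0 0.0002 0.0005 6 0"

```text
t: 6.88
tool_pos: [541.9, 37.1, 101.3]
tool_rot: [0.606, -0.364, 0.606, 0.364]
force: [0.1, 2.3, 1.8]
gripper_width: 7.0
```

```bash
python3 -c "
from h import *
st()"
```

```text
t 6.88 p [541.94  37.06 101.33] zyaw 62.03 F [0.07 2.27 1.81] M [ 0.664  0.031 -0.005] w 7.01 q [-0.31  0.58  0.19  1.93 -0.17  0.64  1.06]
```

Emit:
arm_command --pt "0 0.0001 0.0003 2 0" --pt "0 0.0001 0.0003 4 0" --pt "0 0.0001 0.0003 6 0" --pt "0 0.0001 0.0003 6 0"

```text
t: 7.22
tool_pos: [542.0, 37.3, 101.3]
tool_rot: [0.624, -0.332, 0.624, 0.332]
force: [0.1, 2.2, 0.5]
gripper_width: 7.1
```

```bash
python3 -c "
from h import *
st()"
```

```text
t 7.22 p [542.05  37.31 101.35] zyaw 56.04 F [0.11 2.22 0.53] M [ 0.505 -0.164 -0.021] w 7.13 q [-0.33  0.59  0.22  1.93 -0.2   0.64  0.98]
```

Emit:
arm_command --pt "0 0.0001 0.0002 2 0" --pt "0 0.0001 0.0002 4 0" --pt "0 0.0001 0.0002 6 0" --pt "0 0.0001 0.0002 6 0"

```text
t: 7.55
tool_pos: [542.1, 37.5, 101.4]
tool_rot: [0.641, -0.299, 0.641, 0.299]
force: [1.6, 2.1, 0.4]
gripper_width: 7.1
```

```bash
python3 -c "
from h import *
st()"
```

```text
t 7.55 p [542.09  37.52 101.35] zyaw 50.05 F [1.63 2.11 0.41] M [ 0.394 -0.273 -0.008] w 7.08 q [-0.36  0.59  0.24  1.93 -0.23  0.64  0.9 ]
```

Emit:
arm_command --pt "0 0 0.0003 2 0" --pt "0 0 0.0003 4 0" --pt "0 0 0.0003 6 0" --pt "0 0 0.0003 6 0"

```text
t: 7.88
tool_pos: [542.2, 37.6, 101.3]
tool_rot: [0.656, -0.265, 0.655, 0.265]
force: [1.2, 0.7, 0.7]
gripper_width: 6.9
```

```bash
python3 -c "
from h import *
st()"
```

```text
t 7.88 p [542.21  37.65 101.33] zyaw 44.05 F [1.19 0.69 0.69] M [ 0.252 -0.222 -0.041] w 6.85 q [-0.38  0.59  0.27  1.93 -0.25  0.65  0.82]
```

Emit:
arm_command --pt "0 0 0.0002 2 0" --pt "0 0 0.0002 4 0" --pt "0 0 0.0002 4 0"

```text
t: 8.13
tool_pos: [542.3, 37.8, 101.3]
tool_rot: [0.664, -0.242, 0.664, 0.242]
force: [0.3, 0.8, 1.6]
gripper_width: 7.1
```

```bash
python3 -c "
from h import *
st()"
```

```text
t 8.13 p [542.31  37.77 101.32] zyaw 40.05 F [0.29 0.82 1.58] M [ 0.102 -0.153 -0.015] w 7.07 q [-0.39  0.6   0.29  1.93 -0.27  0.65  0.77]
```

Emit:
arm_command --pt "0 0 0 1.5 0" --pt "0 0 0 3 0" --pt "0 0 0 3 0"

```text
t: 8.38
tool_pos: [542.4, 37.8, 101.3]
tool_rot: [0.671, -0.224, 0.671, 0.224]
force: [1.3, -0.1, 0.7]
gripper_width: 7.1
```

```bash
python3 -c "
from h import *
st()"
```

```text
t 8.38 p [542.36  37.84 101.34] zyaw 36.89 F [ 1.3  -0.07  0.65] M [-0.055 -0.36   0.054] w 7.12 q [-0.4   0.6   0.31  1.93 -0.29  0.65  0.73]
```

Emit:
arm_command --pt "0 0 0 1.5 0" --pt "0 0 0 3 0" --pt "0 0 0 3 0"

```text
t: 8.63
tool_pos: [542.4, 37.9, 101.3]
tool_rot: [0.677, -0.206, 0.676, 0.206]
force: [2.8, -0.2, 0.7]
gripper_width: 6.6
```

```bash
python3 -c "
from h import *
st()"
```

```text
t 8.63 p [542.42  37.93 101.34] zyaw 33.83 F [ 2.76 -0.19  0.73] M [-0.113 -0.596 -0.006] w 6.6 q [-0.41  0.6   0.32  1.94 -0.3   0.65  0.69]
```

Emit:
arm_command --pt "0 0 0 1.5 0" --pt "0 0 0 3 0" --pt "0 0 0 3 0"

```text
t: 8.88
tool_pos: [542.4, 38.1, 101.4]
tool_rot: [0.682, -0.188, 0.682, 0.188]
force: [3.6, 0.8, -0.1]
gripper_width: 6.7
```

```bash
python3 -c "
from h import *
st()
im=cams.read_camera('side');cv2.imwrite('pics/s4.png',im[:,:,::-1]);cv2.imwrite('pics/s4z.png',cv2.resize(im[120:220,215:335,::-1],None,fx=6,fy=6,interpolation=2))
st()"
```

```text
t 8.88 p [542.44  38.07 101.35] zyaw 30.82 F [ 3.59  0.81 -0.08] M [ 0.011 -0.915  0.081] w 6.68 q [-0.42  0.6   0.34  1.94 -0.31  0.65  0.65]
t 8.93 p [542.44  38.05 101.35] zyaw 30.93 F [ 3.79 -0.34  0.13] M [-0.086 -0.93  -0.008] w 6.5 q [-0.42  0.6   0.34  1.94 -0.31  0.65  0.65]
```

View pics/s4z.png

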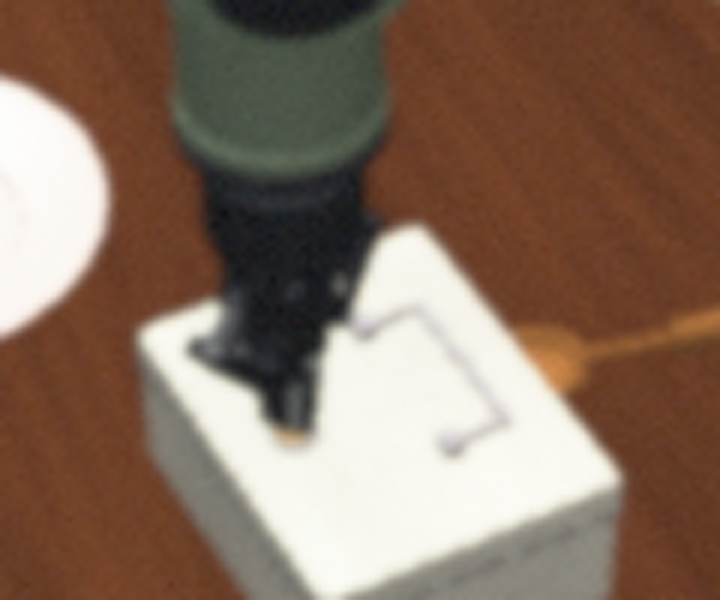

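Side view: fingers still hold the head over the lock, with the brass at about (264,193). Since yaw 37 the measured yaw lags the command by about 0.15°, so the cam is probably being thrown.

Emit:
arm_command --pt "0 -0.0002 0.0004 1.5 0" --pt "0 -0.0002 0.0004 3 0" --pt "0 -0.0002 0.0004 3 0"

```text
t: 9.18
tool_pos: [542.6, 38.0, 101.3]
tool_rot: [0.686, -0.17, 0.686, 0.17]
force: [1.4, -0.6, 1.5]
gripper_width: 6.6
```

```bash
python3 -c "
from h import *
st()"
```

```text
t 9.18 p [542.6   38.04 101.32] zyaw 27.8 F [ 1.37 -0.58  1.49] M [-0.02  -0.4    0.049] w 6.64 q [-0.43  0.61  0.35  1.94 -0.33  0.66  0.61]
```

Emit:
arm_command --pt "0 -0.0002 0.0003 1.5 0" --pt "0 -0.0002 0.0003 3 0" --pt "0 -0.0002 0.0003 3 0"

```text
t: 9.43
tool_pos: [542.8, 38.1, 101.3]
tool_rot: [0.69, -0.152, 0.691, 0.152]
force: [-1.5, 0.6, 5.4]
gripper_width: 6.6
```

```bash
python3 -c "
from h import *
st()"
```

```text
t 9.43 p [542.78  38.09 101.28] zyaw 24.82 F [-1.46  0.63  5.42] M [0.113 0.285 0.075] w 6.56 q [-0.44  0.61  0.37  1.93 -0.34  0.66  0.57]
```

Emit:
arm_command --pt "0 -0.0001 0.0001 1 0" --pt "0 -0.0001 0.0001 2 0" --pt "0 -0.0001 0.0001 2 0"

```text
t: 9.68
tool_pos: [542.8, 38.1, 101.3]
tool_rot: [0.693, -0.14, 0.693, 0.14]
force: [-2.1, 1.4, 5.1]
gripper_width: 7.0
```

```bash
python3 -c "
from h import *
st()"
```

```text
t 9.68 p [542.84  38.09 101.27] zyaw 22.86 F [-2.13  1.43  5.13] M [0.302 0.557 0.011] w 6.97 q [-0.45  0.61  0.37  1.94 -0.35  0.66  0.54]
```

Emit:
arm_command --pt "-0.0001 0.0 0.0 1 0" --pt "-0.0001 0.0 0.0 2 0" --pt "-0.0001 0.0 0.0 2 0"

```text
t: 9.93
tool_pos: [542.9, 38.1, 101.3]
tool_rot: [0.695, -0.128, 0.696, 0.128]
force: [-2.5, 1.8, 3.4]
gripper_width: 7.1
```

```bash
python3 -c "
from h import *
st()"
```

```text
t 9.93 p [542.94  38.09 101.31] zyaw 20.85 F [-2.49  1.78  3.44] M [0.41  0.59  0.028] w 7.05 q [-0.45  0.61  0.38  1.94 -0.36  0.66  0.52]
```

Emit:
arm_command --pt "-0.0001 0.0 0.0 0.7 0" --pt "-0.0001 0.0 0.0 1.5 0" --pt "-0.0001 0.0 0.0 1.5 0"

```text
t: 10.18
tool_pos: [543.0, 38.1, 101.4]
tool_rot: [0.697, -0.119, 0.697, 0.119]
force: [-2.8, 2.3, -0.3]
gripper_width: 7.0
```

```bash
python3 -c "
from h import *
st()"
```

```text
t 10.18 p [542.98  38.08 101.36] zyaw 19.38 F [-2.8   2.29 -0.33] M [0.586 0.475 0.077] w 7.04 q [-0.46  0.61  0.39  1.94 -0.37  0.66  0.5 ]
```

Emit:
arm_command --pt "-0.0001 0.0 0.0 0.7 0" --pt "-0.0001 0.0 0.0 1.5 0" --pt "-0.0001 0.0 0.0 1.5 0"

```text
t: 10.43
tool_pos: [543.0, 38.1, 101.4]
tool_rot: [0.698, -0.11, 0.699, 0.11]
force: [-1.9, 2.6, -3.0]
gripper_width: 7.1
```

```bash
python3 -c "
from h import *
st()"
```

```text
t 10.43 p [543.01  38.08 101.41] zyaw 17.89 F [-1.87  2.6  -3.01] M [0.652 0.443 0.007] w 7.11 q [-0.46  0.62  0.4   1.94 -0.37  0.66  0.48]
```

Emit:
arm_command --pt "0.0001 0.0002 0.0 0.7 0" --pt "0.0001 0.0002 0.0 1.5 0" --pt "0.0001 0.0002 0.0 1.5 0"

```text
t: 10.68
tool_pos: [543.0, 38.1, 101.4]
tool_rot: [0.7, -0.101, 0.7, 0.101]
force: [-1.8, 1.8, -4.0]
gripper_width: 6.6
```

```bash
python3 -c "
from h import *
st()"
```

```text
t 10.68 p [543.05  38.1  101.44] zyaw 16.38 F [-1.84  1.82 -3.97] M [0.419 0.444 0.02 ] w 6.57 q [-0.47  0.62  0.41  1.94 -0.38  0.66  0.46]
```

Emit:
arm_command --pt "0 0 0.0 0.7 0" --pt "0 0 0.0 1.5 0" --pt "0 0 0.0 1.5 0"

```text
t: 10.93
tool_pos: [543.1, 38.1, 101.5]
tool_rot: [0.701, -0.092, 0.701, 0.091]
force: [-1.3, 0.5, -4.7]
gripper_width: 6.5
```

```bash
python3 -c "
from h import *
st()"
```

```text
t 10.93 p [543.08  38.09 101.46] zyaw 14.88 F [-1.34  0.49 -4.71] M [0.361 0.37  0.066] w 6.53 q [-0.47  0.62  0.41  1.94 -0.39  0.66  0.44]
```

Emit:
arm_command --pt "0 0 0.0 0.5 0" --pt "0 0 0.0 1 0" --pt "0 0 0.0 1 0"

```text
t: 11.18
tool_pos: [543.1, 38.2, 101.5]
tool_rot: [0.702, -0.086, 0.702, 0.086]
force: [-0.5, 1.4, -5.0]
gripper_width: 7.0
```

```bash
python3 -c "
from h import *
st()"
```

```text
t 11.18 p [543.09  38.15 101.48] zyaw 13.91 F [-0.48  1.41 -4.99] M [0.351 0.304 0.028] w 6.99 q [-0.48  0.62  0.42  1.94 -0.39  0.67  0.43]
```

Emit:
arm_command --pt "0.0001 0 0.0 0.5 0" --pt "0.0001 0 0.0 1 0" --pt "0.0001 0 0.0 1 0"

```text
t: 11.43
tool_pos: [543.1, 38.2, 101.4]
tool_rot: [0.703, -0.08, 0.703, 0.079]
force: [-2.4, 1.6, -3.4]
gripper_width: 7.2
```

```bash
python3 -c "
from h import *
st()"
```

```text
t 11.43 p [543.14  38.16 101.45] zyaw 12.91 F [-2.38  1.63 -3.41] M [0.348 0.392 0.053] w 7.17 q [-0.48  0.62  0.42  1.94 -0.4   0.67  0.41]
```

Emit:
arm_command --pt "0.0001 0 0.0 0.5 0" --pt "0.0001 0 0.0 1 0" --pt "0.0001 0 0.0 1 0"

```text
t: 11.68
tool_pos: [543.2, 38.1, 101.4]
tool_rot: [0.703, -0.073, 0.703, 0.073]
force: [-1.3, 1.2, -1.6]
gripper_width: 6.7
```

```bash
python3 -c "
from h import *
st()"
```

```text
t 11.68 p [543.16  38.15 101.4 ] zyaw 11.91 F [-1.3   1.21 -1.59] M [0.352 0.457 0.079] w 6.66 q [-0.48  0.62  0.43  1.94 -0.4   0.67  0.4 ]
```

Emit:
arm_command --pt "0 0 0.0 0.5 0" --pt "0 0 0.0 1 0" --pt "0 0 0.0 1 0"

```text
t: 11.93
tool_pos: [543.2, 38.2, 101.4]
tool_rot: [0.704, -0.067, 0.704, 0.067]
force: [-2.4, 1.5, -0.4]
gripper_width: 7.1
```

```bash
python3 -c "
from h import *
st()"
```

```text
t 11.93 p [543.22  38.16 101.39] zyaw 10.91 F [-2.35  1.55 -0.44] M [0.369 0.443 0.027] w 7.14 q [-0.49  0.62  0.43  1.94 -0.41  0.67  0.39]
```

Emit:
arm_command --pt "0 0 0.0 0.5 0" --pt "0 0 0.0 1 0" --pt "0 0 0.0 1 0"

```text
t: 12.18
tool_pos: [543.2, 38.2, 101.4]
tool_rot: [0.705, -0.061, 0.704, 0.061]
force: [-1.8, 0.6, 0.6]
gripper_width: 6.7
```

```bash
python3 -c "
from h import *
st()"
```

```text
t 12.18 p [543.22  38.19 101.37] zyaw 9.91 F [-1.81  0.6   0.58] M [0.371 0.375 0.048] w 6.75 q [-0.49  0.62  0.44  1.94 -0.41  0.67  0.37]
```

Emit:
arm_command --pt "0 0 0.0 0.5 0" --pt "0 0 0.0 1 0" --pt "0 0 0.0 1 0"

```text
t: 12.43
tool_pos: [543.2, 38.2, 101.4]
tool_rot: [0.705, -0.055, 0.705, 0.055]
force: [-0.8, 1.6, 0.9]
gripper_width: 6.7
```

```bash
python3 -c "
from h import *
st()"
```

```text
t 12.43 p [543.23  38.18 101.37] zyaw 8.91 F [-0.79  1.57  0.91] M [0.366 0.295 0.052] w 6.72 q [-0.49  0.63  0.44  1.94 -0.41  0.67  0.36]
```

Emit:
arm_command --pt "0 0 0.0 0.5 0" --pt "0 0 0.0 1 0" --pt "0 0 0.0 1 0"

```text
t: 12.68
tool_pos: [543.3, 38.2, 101.4]
tool_rot: [0.706, -0.049, 0.705, 0.049]
force: [0.2, 1.4, -0.4]
gripper_width: 7.2
```

```bash
python3 -c "
from h import *
st()"
```

```text
t 12.68 p [543.28  38.17 101.38] zyaw 7.91 F [ 0.2   1.38 -0.44] M [0.456 0.16  0.048] w 7.22 q [-0.5   0.63  0.45  1.94 -0.42  0.67  0.35]
```

Emit:
arm_command --pt "0 0 0.0 0.5 0" --pt "0 0 0.0 1 0" --pt "0 0 0.0 1 0"

```text
t: 12.93
tool_pos: [543.3, 38.2, 101.4]
tool_rot: [0.706, -0.043, 0.706, 0.043]
force: [0.4, 2.3, 1.4]
gripper_width: 6.4
```

```bash
python3 -c "
from h import *
st()"
```

```text
t 12.93 p [543.27  38.2  101.37] zyaw 6.91 F [0.38 2.29 1.35] M [ 0.412 -0.009  0.001] w 6.44 q [-0.5   0.63  0.45  1.94 -0.42  0.67  0.34]
```

Emit:
arm_command --pt "0 0 0.0 0.5 0" --pt "0 0 0.0 1 0" --pt "0 0 0.0 1 0"

```text
t: 13.18
tool_pos: [543.3, 38.2, 101.4]
tool_rot: [0.706, -0.036, 0.706, 0.036]
force: [0.8, 1.1, 1.6]
gripper_width: 6.4
```

```bash
python3 -c "
from h import *
st()"
```

```text
t 13.18 p [543.27  38.18 101.36] zyaw 5.91 F [0.82 1.06 1.65] M [ 0.489 -0.16   0.073] w 6.4 q [-0.5   0.63  0.46  1.94 -0.43  0.67  0.32]
```

Emit:
arm_command --pt "0 0 0.0 0.5 0" --pt "0 0 0.0 1 0" --pt "0 0 0.0 1 0"

```text
t: 13.43
tool_pos: [543.3, 38.2, 101.4]
tool_rot: [0.707, -0.03, 0.706, 0.03]
force: [2.1, 3.1, 1.0]
gripper_width: 6.9
```

```bash
python3 -c "
from h import *
st()"
```

```text
t 13.43 p [543.28  38.16 101.38] zyaw 4.91 F [2.06 3.11 1.05] M [ 0.529 -0.32   0.011] w 6.92 q [-0.51  0.63  0.46  1.94 -0.43  0.67  0.31]
```

Emit:
arm_command --pt "0 0.0002 0.0002 0.5 0" --pt "0 0.0002 0.0002 1 0" --pt "0 0.0002 0.0002 1 0"

```text
t: 13.68
tool_pos: [543.3, 38.2, 101.3]
tool_rot: [0.707, -0.024, 0.707, 0.024]
force: [1.0, 0.4, 1.0]
gripper_width: 6.8
```

```bash
python3 -c "
from h import *
st()"
```

```text
t 13.68 p [543.31  38.23 101.34] zyaw 3.9 F [0.95 0.36 0.99] M [ 0.103 -0.115  0.088] w 6.75 q [-0.51  0.63  0.47  1.94 -0.44  0.67  0.3 ]
```

Emit:
arm_command --pt "0 0 0.0 0.5 0" --pt "0 0 0.0 1 0" --pt "0 0 0.0 1 0"

```text
t: 13.93
tool_pos: [543.3, 38.3, 101.3]
tool_rot: [0.707, -0.018, 0.707, 0.018]
force: [0.8, -0.1, 1.8]
gripper_width: 6.9
```

```bash
python3 -c "
from h import *
st()"
```

```text
t 13.93 p [543.34  38.28 101.34] zyaw 2.91 F [ 0.84 -0.13  1.78] M [ 0.022 -0.215  0.074] w 6.95 q [-0.51  0.63  0.47  1.94 -0.44  0.67  0.28]
```

Emit:
arm_command --pt "0 0 0.0 0.5 0" --pt "0 0 0.0 1 0" --pt "0 0 0.0 1 0"

```text
t: 14.18
tool_pos: [543.4, 38.3, 101.3]
tool_rot: [0.707, -0.012, 0.707, 0.012]
force: [1.7, -0.4, 3.2]
gripper_width: 6.4
```

```bash
python3 -c "
from h import *
st()
im=cams.read_camera('side');cv2.imwrite('pics/s5z.png',cv2.resize(im[120:220,215:335,::-1],None,fx=6,fy=6,interpolation=2))
st()"
```

```text
t 14.18 p [543.39  38.29 101.35] zyaw 1.91 F [ 1.65 -0.35  3.2 ] M [-0.076 -0.223  0.081] w 6.44 q [-0.52  0.63  0.48  1.94 -0.45  0.68  0.27]
t 14.23 p [543.37  38.28 101.35] zyaw 1.94 F [ 1.31 -0.31  1.95] M [-0.205 -0.345  0.097] w 6.61 q [-0.52  0.63  0.47  1.94 -0.45  0.68  0.27]
```

View pics/s5z.png

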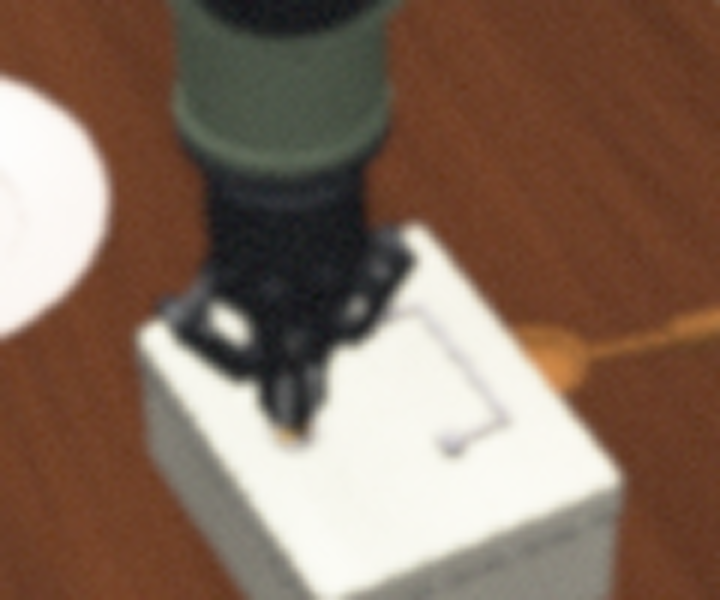

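The fingers still hold the key. Mz has risen from about 0.045 to 0.085, possibly the stop. I'll average it over several readings.

```bash
cat >> h.py <<'E'
def avg(n=8):
    L=[]
    for i in range(n):
        s=monitor.sense();q=s["tool_rot"];R=Ro.from_quat(np.r_[q[1:],q[0]]).as_matrix()
        L.append(np.r_[s["force"],s["ft_torque"],np.degrees(np.arctan2(R[1,2],R[0,2])),s["tool_pos"]]);cams.read_camera("side")
    a=np.array(L);print("t",round(s["t"],2),"F",a.mean(0)[:3].round(2),"M",a.mean(0)[3:6].round(3),"sd",a.std(0)[5].round(3),"yaw",a.mean(0)[6].round(2),"p",a.mean(0)[7:].round(2))
E
python3 -c "
from h import *
avg()"
```

```text
t 14.58 F [ 1.27 -0.89  2.21] M [-0.213 -0.307  0.069] sd 0.024 yaw 1.96 p [543.36  38.31 101.35]
```

Emit:
arm_command --pt "0 0 0.0 0.5 0" --pt "0 0 0.0 1 0" --pt "0 0 0.0 1 0"

```text
t: 14.88
tool_pos: [543.4, 38.3, 101.3]
tool_rot: [0.707, -0.006, 0.707, 0.006]
force: [2.0, -1.4, 2.8]
gripper_width: 6.7
```

```bash
python3 -c "
from h import *
avg()"
```

```text
t 15.23 F [ 2.11 -1.32  2.4 ] M [-0.403 -0.493  0.061] sd 0.028 yaw 0.95 p [543.38  38.32 101.34]
```

Emit:
arm_command --pt "0 -0.0001 0.0001 0.5 0" --pt "0 -0.0001 0.0001 1 0" --pt "0 -0.0001 0.0001 1.5 0" --pt "0 -0.0001 0.0001 1.5 0"

```text
t: 15.62
tool_pos: [543.5, 38.3, 101.3]
tool_rot: [0.707, 0.004, 0.707, -0.004]
force: [2.2, -1.0, 3.2]
gripper_width: 6.8
```

```bash
python3 -c "
from h import *
avg(6)"
```

```text
t 15.87 F [ 1.86 -1.24  3.3 ] M [-0.272 -0.52   0.082] sd 0.034 yaw -0.55 p [543.42  38.33 101.32]
```

Emit:
arm_command --pt "0 -0.0001 0.0001 0.5 0" --pt "0 -0.0001 0.0001 1 0" --pt "0 -0.0001 0.0001 1.5 0" --pt "0 -0.0001 0.0001 1.5 0"

```text
t: 16.25
tool_pos: [543.5, 38.3, 101.3]
tool_rot: [0.707, 0.013, 0.707, -0.013]
force: [2.2, -0.2, 4.2]
gripper_width: 7.0
```

```bash
python3 -c "
from h import *
avg(6)"
```

```text
t 16.5 F [1.56 0.1  4.04] M [ 0.028 -0.368  0.074] sd 0.012 yaw -2.04 p [543.51  38.29 101.33]
```

Emit:
arm_command --pt "-0.0001 0 0.0001 0.5 0" --pt "-0.0001 0 0.0001 1 0" --pt "-0.0001 0 0.0001 1 0"

```text
t: 16.8
tool_pos: [543.5, 38.3, 101.3]
tool_rot: [0.707, 0.019, 0.707, -0.019]
force: [1.4, 1.6, 1.5]
gripper_width: 6.8
```

```bash
python3 -c "
from h import *
avg(6)"
```

```text
t 17.05 F [1.4  1.06 1.59] M [ 0.217 -0.389  0.099] sd 0.023 yaw -3.05 p [543.55  38.24 101.36]
```

Emit:
arm_command --pt "0 0 0 0.5 0" --pt "0 0 0 1 0" --pt "0 0 0 1 0"

```text
t: 17.35
tool_pos: [543.6, 38.2, 101.4]
tool_rot: [0.707, 0.025, 0.707, -0.025]
force: [2.1, 1.4, 1.0]
gripper_width: 6.9
```

```bash
python3 -c "
from h import *
avg(6)"
```

```text
t 17.6 F [1.73 1.33 0.56] M [ 0.342 -0.405  0.14 ] sd 0.034 yaw -4.05 p [543.58  38.22 101.37]
```

Torque is climbing steeply (0.08 → 0.14), so this is the hard stop. Backing off at once.

Emit:
arm_command --pt "0 0 0 -1 0" --pt "0 0 0 -3 0" --pt "0 0 0 -5 0" --pt "0 0 0 -5 0"

```text
t: 17.98
tool_pos: [543.4, 38.2, 101.4]
tool_rot: [0.707, -0.007, 0.707, 0.007]
force: [0.2, 1.8, -0.6]
gripper_width: 6.5
```

```bash
python3 -c "
from h import *
avg(4)"
```

```text
t 18.13 F [0.08 1.59 0.12] M [ 0.448 -0.091  0.051] sd 0.011 yaw 0.97 p [543.44  38.21 101.38]
```

Emit:
arm_command --pt "0 0.0001 0 -5 0" --pt "0 0.0001 -0.0001 -10 0" --pt "0 0.0001 -0.0001 -15 0" --pt "0 0.0001 -0.0002 -20 0" --pt "0 0.0001 -0.0002 -20 0"

```text
t: 18.6
tool_pos: [543.1, 37.9, 101.4]
tool_rot: [0.695, -0.13, 0.695, 0.13]
force: [-1.1, 0.1, -0.7]
gripper_width: 7.0
```

```bash
python3 -c "
from h import *
avg(4)"
```

```text
t 18.75 F [-1.47 -0.14  0.95] M [-0.104  0.336 -0.009] sd 0.032 yaw 20.87 p [543.14  37.94 101.36]
```

Emit:
arm_command --pt "0 0 0 3 0" --pt "0 0 0 6 0" --pt "0 0 0 9 0" --pt "0 0 0 9 0"

```text
t: 19.13
tool_pos: [543.3, 38.2, 101.3]
tool_rot: [0.703, -0.072, 0.704, 0.072]
force: [-2.7, -1.0, 1.4]
gripper_width: 6.8
```

```bash
python3 -c "
from h import *
avg(4)"
```

```text
t 19.28 F [-2.17 -1.5   1.11] M [-0.347  0.462 -0.004] sd 0.009 yaw 11.91 p [543.28  38.23 101.35]
```

Torque at yaw 12 is now about 0, against 0.05 on the way in. The cam stayed thrown. Turning back towards the exit angle, which should be around yaw 80.

Emit:
arm_command --pt "0 0 -0.0002 -6 0" --pt "0 -0.0001 -0.0004 -12 0" --pt "0 -0.0002 -0.0007 -18 0" --pt "0 -0.0002 -0.0009 -24 0"

```text
t: 19.67
tool_pos: [542.5, 37.9, 101.4]
tool_rot: [0.672, -0.22, 0.672, 0.22]
force: [-1.0, -1.2, -1.7]
gripper_width: 7.0
```

```bash
python3 -c "
from h import *
avg(3)"
```

```text
t 19.77 F [-0.74 -0.85 -0.98] M [-0.14   0.215 -0.016] sd 0.008 yaw 36.39 p [542.57  37.83 101.45]
```

Emit:
arm_command --pt "0 -0.0001 -0.0002 -6 0" --pt "0 -0.0002 -0.0004 -12 0" --pt "0 -0.0003 -0.0006 -18 0" --pt "0 -0.0003 -0.0008 -24 0" --pt "0 -0.0003 -0.0008 -24 0"

```text
t: 20.23
tool_pos: [542.3, 37.2, 101.5]
tool_rot: [0.612, -0.354, 0.612, 0.354]
force: [-0.2, -1.0, -0.5]
gripper_width: 6.9
```

```bash
python3 -c "
from h import *
avg(3)"
```

```text
t 20.33 F [-0.25  0.08 -0.44] M [ 0.022 -0.013 -0.011] sd 0.007 yaw 59.79 p [542.27  37.17 101.46]
```

Forces are near zero at yaw 60. I'll lift gently until it catches, then turn on with a slight upward pull.

Emit:
arm_command --pt "-0.0004 0 0 0 0" --pt "-0.0008 0 0 0 0" --pt "-0.0008 0 0 0 0"

```text
t: 20.63
tool_pos: [542.2, 37.3, 102.3]
tool_rot: [0.613, -0.353, 0.613, 0.353]
force: [-0.5, 0.8, -1.1]
gripper_width: 6.9
```

```bash
python3 -c "
from h import *
avg(3)"
```

```text
t 20.73 F [ 0.1   0.22 -0.61] M [ 0.017  0.005 -0.005] sd 0.04 yaw 59.9 p [542.13  37.3  102.26]
```

Emit:
arm_command --pt "-0.0003 0 0 0 0" --pt "-0.0004 0 0 0 0" --pt "-0.0004 0 0 0 0"

```text
t: 21.03
tool_pos: [542.1, 37.2, 102.6]
tool_rot: [0.613, -0.353, 0.612, 0.353]
force: [0.3, 0.5, -0.7]
gripper_width: 7.0
```

```bash
python3 -c "
from h import *
avg(3)"
```

```text
t 21.13 F [ 0.19  0.34 -0.62] M [ 0.128 -0.056  0.01 ] sd 0.002 yaw 59.95 p [542.12  37.23 102.63]
```

Emit:
arm_command --pt "-0.0003 0 0 0 0" --pt "-0.0004 0 0 0 0" --pt "-0.0004 0 0 0 0"

```text
t: 21.43
tool_pos: [542.1, 37.2, 103.1]
tool_rot: [0.613, -0.353, 0.612, 0.353]
force: [-0.3, 0.0, -1.1]
gripper_width: 6.9
```

```bash
python3 -c "
from h import *
avg(3)"
```

```text
t 21.53 F [ 0.15  0.56 -0.23] M [ 0.182 -0.085  0.026] sd 0.004 yaw 59.96 p [542.14  37.21 103.05]
```

Emit:
arm_command --pt "-0.0003 0 0 0 0" --pt "-0.0003 0 0 0 0" --pt "-0.0003 0 0 0 0"

```text
t: 21.83
tool_pos: [542.1, 37.2, 103.3]
tool_rot: [0.613, -0.353, 0.612, 0.353]
force: [-0.1, 0.6, -0.3]
gripper_width: 6.5
```

```bash
python3 -c "
from h import *
avg(3)"
```

```text
t 21.93 F [ 0.3   0.7  -0.54] M [ 0.218 -0.091  0.006] sd 0.016 yaw 59.96 p [542.11  37.19 103.32]
```

Emit:
arm_command --pt "-0.0003 0 0 0 0" --pt "-0.0003 0 0 0 0" --pt "-0.0003 0 0 0 0"

```text
t: 22.23
tool_pos: [542.1, 37.2, 103.6]
tool_rot: [0.612, -0.353, 0.612, 0.353]
force: [1.6, 0.8, -2.5]
gripper_width: 6.9
```

```bash
python3 -c "
from h import *
avg(3)"
```

```text
t 22.33 F [ 1.14  0.97 -2.44] M [ 0.254 -0.188  0.016] sd 0.009 yaw 59.96 p [542.07  37.19 103.57]
```

Emit:
arm_command --pt "-0.0003 0 0 0 0" --pt "-0.0003 0 0 0 0" --pt "-0.0003 0 0 0 0"

```text
t: 22.63
tool_pos: [542.0, 37.2, 103.7]
tool_rot: [0.612, -0.353, 0.613, 0.353]
force: [1.9, 0.8, -7.1]
gripper_width: 6.6
```

```bash
python3 -c "
from h import *
avg(3)"
```

```text
t 22.73 F [ 1.88  1.32 -7.28] M [ 0.284 -0.445 -0.006] sd 0.036 yaw 59.96 p [542.01  37.19 103.78]
```

It catches at about 103.6 with 7 N of pull. Easing off slightly and turning anticlockwise in small steps.

Emit:
arm_command --pt "0.0001 0 0 -2 0" --pt "0.0001 0 0 -4 0" --pt "0.0001 0 0 -5 0" --pt "0.0001 0 0 -5 0"

```text
t: 23.12
tool_pos: [542.0, 37.1, 103.8]
tool_rot: [0.596, -0.38, 0.596, 0.38]
force: [0.5, -0.2, -6.7]
gripper_width: 6.9
```

```bash
python3 -c "
from h import *
avg(2)"
```

```text
t 23.17 F [ 1.15  0.61 -6.33] M [ 0.245 -0.149 -0.017] sd 0.005 yaw 64.95 p [541.99  37.12 103.78]
```

Emit:
arm_command --pt "0 0 0 -2 0" --pt "0 0 0 -4 0" --pt "0 0 0 -4 0"

```text
t: 23.47
tool_pos: [542.0, 37.1, 103.8]
tool_rot: [0.583, -0.401, 0.583, 0.401]
force: [0.4, 0.5, -4.0]
gripper_width: 6.9
```

```bash
python3 -c "
from h import *
avg(2)"
```

```text
t 23.52 F [-0.11  0.59 -4.12] M [ 0.124 -0.024 -0.028] sd 0.026 yaw 68.95 p [542.    37.07 103.82]
```

Emit:
arm_command --pt "0 0 0 -2 0" --pt "0 0 0 -4 0" --pt "0 0 0 -4 0"

```text
t: 23.82
tool_pos: [542.0, 37.0, 103.8]
tool_rot: [0.568, -0.42, 0.569, 0.42]
force: [-0.7, -1.1, -3.3]
gripper_width: 6.7
```

```bash
python3 -c "
from h import *
avg(2)"
```

```text
t 23.87 F [-0.49 -0.9  -3.52] M [-0.099  0.135 -0.025] sd 0.003 yaw 72.91 p [542.02  36.97 103.85]
```

Emit:
arm_command --pt "0 -0.0001 0 -2 0" --pt "0 -0.0001 0 -4 0" --pt "0 -0.0001 0 -4 0"

```text
t: 24.17
tool_pos: [542.1, 37.0, 103.9]
tool_rot: [0.553, -0.44, 0.554, 0.44]
force: [-0.9, -1.7, -1.9]
gripper_width: 7.0
```

```bash
python3 -c "
from h import *
avg(2)"
```

```text
t 24.22 F [-1.34 -1.95 -1.72] M [-0.307  0.344 -0.035] sd 0.01 yaw 76.9 p [542.12  36.96 103.89]
```

Emit:
arm_command --pt "-0.0002 0 0 0 0" --pt "-0.0003 0 0 0 0" --pt "-0.0003 0 0 0 0"

```text
t: 24.52
tool_pos: [542.2, 37.1, 104.1]
tool_rot: [0.554, -0.44, 0.554, 0.44]
force: [-0.4, -1.8, -2.7]
gripper_width: 7.0
```

```bash
python3 -c "
from h import *
avg(2)"
```

```text
t 24.57 F [-0.69 -1.6  -2.42] M [-0.379  0.262 -0.012] sd 0.024 yaw 76.92 p [542.16  37.15 104.11]
```

Emit:
arm_command --pt "-0.0002 0 -0.0002 0 0" --pt "-0.0003 0 -0.0002 0 0" --pt "-0.0003 0 -0.0002 0 0"

```text
t: 24.87
tool_pos: [542.3, 37.0, 104.6]
tool_rot: [0.554, -0.44, 0.553, 0.44]
force: [-0.8, -0.8, -0.0]
gripper_width: 7.4
```

```bash
python3 -c "
from h import *
avg(2)"
```

```text
t 24.92 F [-1.22 -1.13  0.37] M [-0.234  0.218  0.016] sd 0.008 yaw 76.96 p [542.31  37.01 104.58]
```

Emit:
arm_command --pt "-0.0002 0 0 0 0" --pt "-0.0003 0 0 0 0" --pt "-0.0003 0 0 0 0"

```text
t: 25.22
tool_pos: [542.2, 36.9, 104.7]
tool_rot: [0.554, -0.44, 0.554, 0.44]
force: [-1.0, -1.3, -0.4]
gripper_width: 6.9
```

```bash
python3 -c "
from h import *
avg(2)"
```

```text
t 25.27 F [-0.77 -1.54 -0.76] M [-0.188  0.106  0.039] sd 0.009 yaw 76.96 p [542.19  36.97 104.74]
```

It has risen 3.3 mm with no force, so this is the exit angle. Drawing it out in small steps.

Emit:
arm_command --pt "-0.0003 0 0 -0.5 0" --pt "-0.0006 0 0 -1 0" --pt "-0.001 0 0 -1 0" --pt "-0.001 0 0 -1 0"

```text
t: 25.65
tool_pos: [542.1, 36.9, 105.8]
tool_rot: [0.55, -0.445, 0.55, 0.445]
force: [-1.1, -0.3, -2.2]
gripper_width: 6.9
```

```bash
python3 -c "
from h import *
avg(2)"
```

```text
t 25.7 F [-0.74 -0.62 -2.11] M [-0.216  0.123  0.017] sd 0.013 yaw 77.96 p [542.12  36.94 105.74]
```

Emit:
arm_command --pt "-0.0004 0 0 0 0" --pt "-0.0008 0 0 0 0" --pt "-0.0012 0 0 0 0" --pt "-0.0016 0 0 0 0" --pt "-0.0016 0 0 0 0"

```text
t: 26.17
tool_pos: [542.1, 36.9, 107.3]
tool_rot: [0.55, -0.445, 0.55, 0.445]
force: [-0.7, -1.4, -2.8]
gripper_width: 6.9
```

```bash
python3 -c "
from h import *
avg(2)"
```

```text
t 26.22 F [-0.31 -1.29 -3.09] M [-0.263  0.16   0.039] sd 0.023 yaw 77.96 p [542.09  36.93 107.35]
```

Emit:
arm_command --pt "-0.0005 0 -0.0001 0 0" --pt "-0.001 0 -0.0001 0 0" --pt "-0.0015 0 -0.0001 0 0" --pt "-0.002 0 -0.0001 0 0" --pt "-0.0025 0 -0.0001 0 0"

```text
t: 26.68
tool_pos: [542.1, 36.9, 109.8]
tool_rot: [0.55, -0.445, 0.55, 0.445]
force: [-0.1, -0.9, -5.2]
gripper_width: 6.7
```

Emit:
arm_command --pt "-0.0006 0 0 0 0" --pt "-0.0012 0 0 0 0" --pt "-0.0018 0 0 0 0" --pt "-0.0024 0 0 0 0" --pt "-0.003 0 0 0 0"

```text
t: 27.1
tool_pos: [542.2, 36.9, 112.9]
tool_rot: [0.55, -0.445, 0.55, 0.445]
force: [-0.3, -0.3, -6.1]
gripper_width: 6.9
```

```bash
python3 -c "
from h import *
avg(2)"
```

```text
t 27.15 F [-0.45 -0.51 -5.  ] M [-0.09   0.06   0.069] sd 0.028 yaw 77.96 p [542.17  36.88 112.95]
```

Emit:
arm_command --pt "-0.0006 0 0 -0.5 0" --pt "-0.0012 0 0 -1 0" --pt "-0.0018 0 0 -1.5 0" --pt "-0.0024 0 0 -1.5 0" --pt "-0.003 0 0 -1.5 0"

```text
t: 27.62
tool_pos: [542.3, 36.8, 116.0]
tool_rot: [0.544, -0.452, 0.544, 0.452]
force: [0.9, -0.3, -2.2]
gripper_width: 7.0
```

```bash
python3 -c "
from h import *
avg(2)"
```

```text
t 27.67 F [-0.03 -0.37 -1.92] M [-0.222  0.047 -0.003] sd 0.038 yaw 79.45 p [542.29  36.83 116.06]
```

Emit:
arm_command --pt "-0.0008 0 0 0 0" --pt "-0.0016 0 0 0 0" --pt "-0.0024 0 0 0 0" --pt "-0.0032 0 0 0 0" --pt "-0.004 0 0 0 0"

```text
t: 28.13
tool_pos: [542.1, 36.9, 119.9]
tool_rot: [0.544, -0.452, 0.544, 0.452]
force: [0.2, -0.4, -1.5]
gripper_width: 7.0
```

```bash
python3 -c "
from h import *
avg(2)"
```

```text
t 28.18 F [ 0.05 -0.67 -0.86] M [-0.196  0.076 -0.007] sd 0.012 yaw 79.46 p [542.18  36.88 120.  ]
```

Emit:
arm_command --pt "-0.001 0 0 0 0" --pt "-0.002 0 0 0 0" --pt "-0.003 0 0 0 0" --pt "-0.0045 0 0 0 0" --pt "-0.006 0 0 0 0"

```text
t: 28.65
tool_pos: [542.2, 37.0, 126.0]
tool_rot: [0.544, -0.452, 0.544, 0.452]
force: [1.3, 0.1, 0.5]
gripper_width: 6.8
```

Emit:
arm_command --pt "-0.002 0 0 0 0" --pt "-0.005 0 0 0 0" --pt "-0.009 0 0 0 0" --pt "-0.014 0 0 0 0" --pt "-0.02 0 0 0 0"

```text
t: 29.07
tool_pos: [542.1, 36.8, 146.3]
tool_rot: [0.544, -0.452, 0.544, 0.452]
force: [-0.2, 0.4, 0.2]
gripper_width: 6.6
```

Emit:
arm_command --pt "-0.01 0 0 0 0" --pt "-0.02 0 0 0 0" --pt "-0.03 0 0 0 0" --pt "-0.035 0 0 0 0" --pt "-0.04 0 0 0 0"

```text
t: 29.48
tool_pos: [542.3, 36.9, 186.8]
tool_rot: [0.544, -0.452, 0.544, 0.452]
force: [0.1, 0.0, -0.1]
gripper_width: 6.3
```

```bash
python3 -c "
from h import *
to(473,-338.5,185)
im=cams.read_camera('side');cv2.imwrite('pics/s6z.png',cv2.resize(im[120:220,215:335,::-1],None,fx=6,fy=6,interpolation=2))"
```

```text
t 29.48 p [542.3   36.92 186.84] zyaw 79.46 F [ 0.07  0.04 -0.06] M [ 0.036  0.014 -0.012] w 6.29 q [-0.27  0.45  0.13  1.87 -0.08  0.83  1.28]
delta m [ 0.0017 -0.0005 -0.3818]
```

View pics/s6z.png

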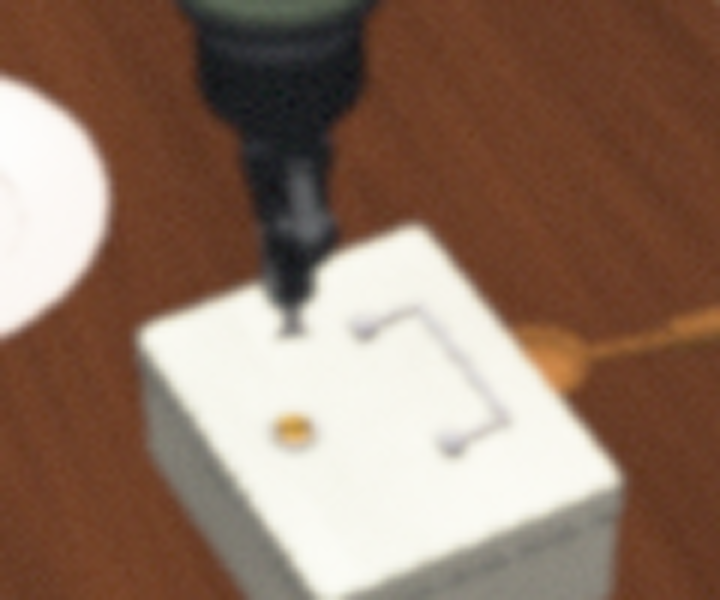

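The key is out: the blade hangs below the fingers at about (263,174) and the plug is empty at (264,191). Next, the bowl.

Emit:
arm_command --pt "0 0 -0.015 0 0" --pt "0 0 -0.045 0 0" --pt "0 0 -0.08 0 0" --pt "0 0 -0.115 0 0" --pt "0 0 -0.15 0 0"

```text
t: 29.95
tool_pos: [514.1, -111.9, 185.7]
tool_rot: [0.544, -0.452, 0.544, 0.452]
force: [1.2, -0.5, -1.0]
gripper_width: 6.5
```

Emit:
arm_command --pt "0 0 -0.035 0 0" --pt "0 0 -0.07 0 0" --pt "0 0 -0.105 0 0" --pt "0 0 -0.14 0 0" --pt "0 0 -0.17 0 0"

```text
t: 30.37
tool_pos: [482.6, -280.1, 185.7]
tool_rot: [0.544, -0.452, 0.544, 0.452]
force: [1.4, 0.4, -0.1]
gripper_width: 6.9
```

```bash
python3 -c "
from h import *
to(473,-338.5,185)"
```

```text
t 30.37 p [ 482.59 -280.09  185.72] zyaw 79.4 F [ 1.39  0.36 -0.08] M [ 0.044 -0.035 -0.044] w 6.92 q [ 0.29  0.48  0.17  1.83 -0.11  0.84  1.9 ]
delta m [ 0.0007 -0.0013 -0.0592]
```

Emit:
arm_command --pt "0 -0.0005 -0.025 0 0" --pt "0 -0.001 -0.045 0 0" --pt "0.01 -0.0013 -0.059 0 0" --pt "0.03 -0.0013 -0.059 0 0" --pt "0.055 -0.0013 -0.059 0 0"

```text
t: 30.78
tool_pos: [474.1, -337.4, 131.0]
tool_rot: [0.544, -0.452, 0.544, 0.451]
force: [0.3, -0.4, -1.1]
gripper_width: 7.0
```

Emit:
arm_command --pt "0.02 0 0 0 0" --pt "0.035 0 0 0 0" --pt "0.05 0 0 0 0" --pt "0.06 0 0 0 0" --pt "0.06 0 0 0 0"

```text
t: 31.2
tool_pos: [473.2, -335.4, 68.9]
tool_rot: [0.543, -0.451, 0.544, 0.453]
force: [-1.6, -0.4, -0.6]
gripper_width: 6.8
```

```bash
python3 -c "
from h import *
to(473,-338.5,45)
for n,(x,y,w,h) in dict(side=(235,240,120,100),top=(310,200,120,100)).items():
    im=cams.read_camera(n);cv2.imwrite(f'pics/{n}7z.png',cv2.resize(im[y:y+h,x:x+w,::-1],None,fx=6,fy=6,interpolation=2))"
```

```text
t 31.2 p [ 473.15 -335.35   68.88] zyaw 79.47 F [-1.57 -0.41 -0.59] M [-0.018 -0.025 -0.004] w 6.79 q [ 0.42  0.68  0.14  1.84 -0.15  0.63  2.03]
delta m [ 0.0239 -0.0005 -0.0031]
```

View pics/side7z.png

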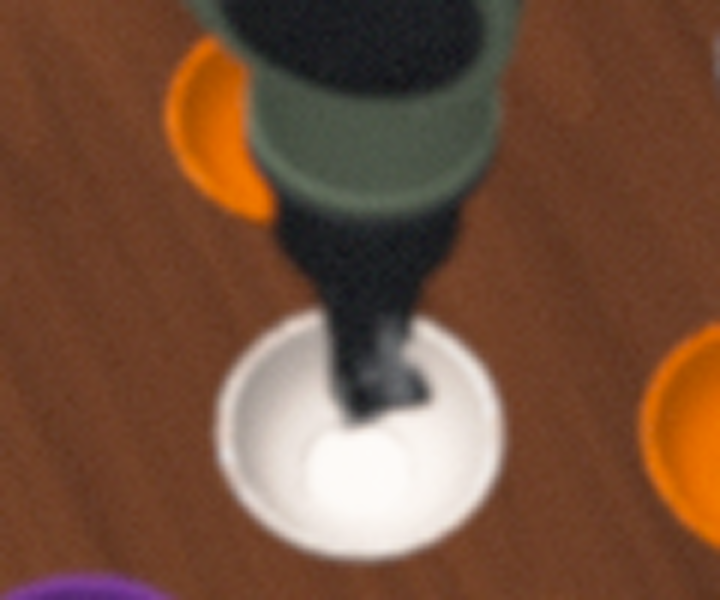

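View pics/top7z.png

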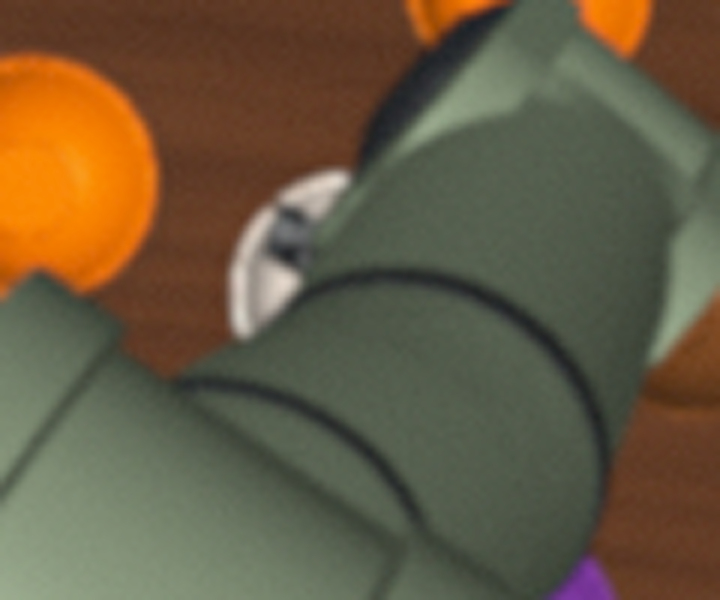

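```bash
python3 -c "
from h import *
for z in (69,42): print((proj('side',np.array([473.2,-335.4,z]))-[235,240])*6)
print((proj('side',np.array([542.3,36.9,186.8]))-[215,120])*6,(proj('side',np.array([542.3,36.9,159.8]))-[215,120])*6)
im=cams.read_camera('side');cv2.imwrite('pics/s8z.png',cv2.resize(im[290:340,265:325,::-1],None,fx=12,fy=12,interpolation=0))"
```

```text
[355.87380849 386.19287787]
[354.42485149 419.39615531]
[285.17783655 286.71624875] [286.40700583 327.52636907]
```

View pics/s8z.png

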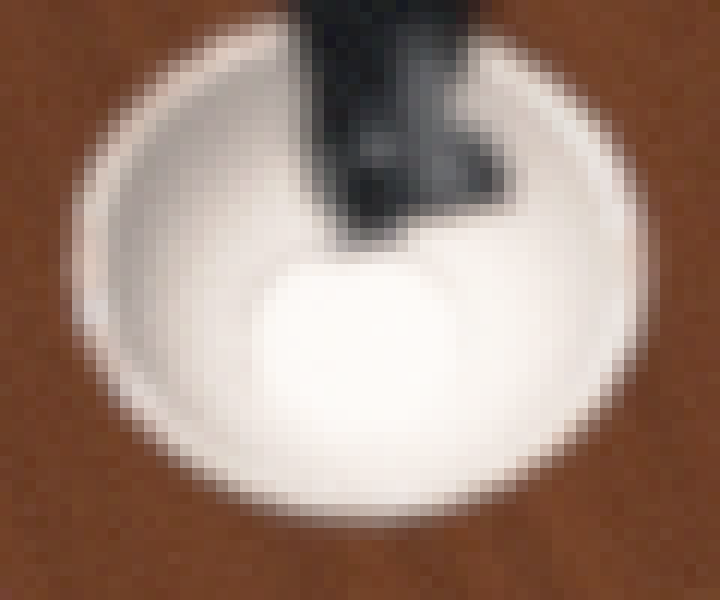

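The lowest dark point, at about (295,310), is where the blade tip should project with the key held. Lowering on by feel.

Emit:
arm_command --pt "0.006 0 -0.001 0 0" --pt "0.012 0 -0.002 0 0" --pt "0.018 0 -0.003 0 0" --pt "0.024 0 -0.003 0 0" --pt "0.026 0 -0.003 0 0"

```text
t: 31.77
tool_pos: [473.1, -338.8, 43.7]
tool_rot: [0.544, -0.452, 0.544, 0.452]
force: [1.0, 0.6, 0.5]
gripper_width: 7.0
```

Emit:
arm_command --pt "0.001 0 0 0 0" --pt "0.002 0 0 0 0" --pt "0.003 0 0 0 0" --pt "0.003 0 0 0 0"

```text
t: 32.1
tool_pos: [473.5, -338.9, 41.8]
tool_rot: [0.544, -0.452, 0.544, 0.452]
force: [-0.6, 0.6, 0.2]
gripper_width: 6.9
```

```bash
python3 -c "
from h import *
avg(2)"
```

```text
t 32.15 F [-0.52  0.07 -0.05] M [-0.008 -0.006  0.037] sd 0.031 yaw 79.46 p [ 473.55 -338.92   41.87]
```

Emit:
arm_command --pt "0.001 0 0 0 0" --pt "0.002 0 0 0 0" --pt "0.002 0 0 0 0"

```text
t: 32.45
tool_pos: [473.5, -338.9, 39.7]
tool_rot: [0.544, -0.452, 0.544, 0.452]
force: [0.1, 0.6, -0.8]
gripper_width: 7.2
```

```bash
python3 -c "
from h import *
avg(2)"
```

```text
t 32.5 F [-0.27  0.3  -0.18] M [-0.049  0.007 -0.006] sd 0.028 yaw 79.46 p [ 473.45 -338.88   39.72]
```

Emit:
arm_command --pt "0.001 0 0 0 0" --pt "0.002 0 0 0 0" --pt "0.002 0 0 0 0"

```text
t: 32.8
tool_pos: [473.5, -338.8, 37.6]
tool_rot: [0.544, -0.452, 0.544, 0.452]
force: [-0.6, 0.4, -0.4]
gripper_width: 6.4
```

Emit:
arm_command --pt "0.0005 0 0 0 0" --pt "0.001 0 0 0 0" --pt "0.001 0 0 0 0"

```text
t: 33.05
tool_pos: [473.5, -338.9, 36.8]
tool_rot: [0.544, -0.452, 0.544, 0.452]
force: [0.3, 0.0, -0.6]
gripper_width: 6.9
```

Emit:
arm_command --pt "0.0005 0 0 0 0" --pt "0.001 0 0 0 0" --pt "0.001 0 0 0 0"

```text
t: 33.3
tool_pos: [473.5, -338.9, 35.7]
tool_rot: [0.544, -0.452, 0.544, 0.452]
force: [0.7, -0.6, 0.1]
gripper_width: 6.9
```

Emit:
arm_command --pt "0.0005 0 0 0 0" --pt "0.001 0 0 0 0" --pt "0.001 0 0 0 0"

```text
t: 33.55
tool_pos: [473.5, -338.9, 34.8]
tool_rot: [0.544, -0.452, 0.544, 0.452]
force: [-1.3, 0.2, 0.6]
gripper_width: 6.7
```

Emit:
arm_command --pt "0.0005 0 0 0 0" --pt "0.001 0 0 0 0" --pt "0.001 0 0 0 0"

```text
t: 33.8
tool_pos: [473.6, -339.0, 33.9]
tool_rot: [0.544, -0.452, 0.544, 0.452]
force: [-0.6, 1.1, 3.1]
gripper_width: 6.6
```

Emit:
arm_command --pt "0.0005 0 0 0 0" --pt "0.0005 0 0 0 0"

```text
t: 33.97
tool_pos: [473.6, -339.0, 33.8]
tool_rot: [0.544, -0.452, 0.544, 0.452]
force: [-2.8, 1.4, 9.4]
gripper_width: 6.9
```

Emit:
arm_command --pt "0.0005 0 0 0 0" --pt "0.0005 0 0 0 0"

```text
t: 34.13
tool_pos: [473.7, -339.1, 33.7]
tool_rot: [0.544, -0.452, 0.544, 0.452]
force: [-3.5, 1.5, 18.3]
gripper_width: 6.7
```

The tip rests on the bowl floor (18 N). I'll ease off to light contact, then open slowly.

Emit:
arm_command --pt "-0.0004 0 0 0 0" --pt "-0.0008 0 0 0 0" --pt "-0.0008 0 0 0 0"

```text
t: 34.38
tool_pos: [473.6, -339.0, 33.8]
tool_rot: [0.544, -0.452, 0.544, 0.452]
force: [-0.3, 0.2, 5.7]
gripper_width: 6.8
```

Emit:
arm_command --pt "0 0 0 0 0.007" --pt "0 0 0 0 0.008" --pt "0 0 0 0 0.009" --pt "0 0 0 0 0.011" --pt "0 0 0 0 0.013"

```text
t: 34.8
tool_pos: [473.5, -338.9, 33.5]
tool_rot: [0.544, -0.452, 0.544, 0.452]
force: [-0.7, 0.1, 0.6]
gripper_width: 13.1
```

Emit:
arm_command --pt "0 0 0 0 0.015" --pt "0 0 0 0 0.018" --pt "0 0 0 0 0.021" --pt "0 0 0 0 0.025" --pt "0 0 0 0 0.028"

```text
t: 35.22
tool_pos: [473.5, -338.9, 33.6]
tool_rot: [0.544, -0.452, 0.544, 0.452]
force: [-0.3, -0.4, -0.2]
gripper_width: 27.9
```

```bash
python3 -c "
from h import *
st()
im=cams.read_camera('side');cv2.imwrite('pics/s9z.png',cv2.resize(im[280:340,260:330,::-1],None,fx=10,fy=10,interpolation=2))"
```

```text
t 35.22 p [ 473.52 -338.93   33.64] zyaw 79.46 F [-0.28 -0.37 -0.15] M [0.005 0.031 0.027] w 27.94 q [ 0.43  0.74  0.12  1.85 -0.16  0.57  2.04]
```

View pics/s9z.png

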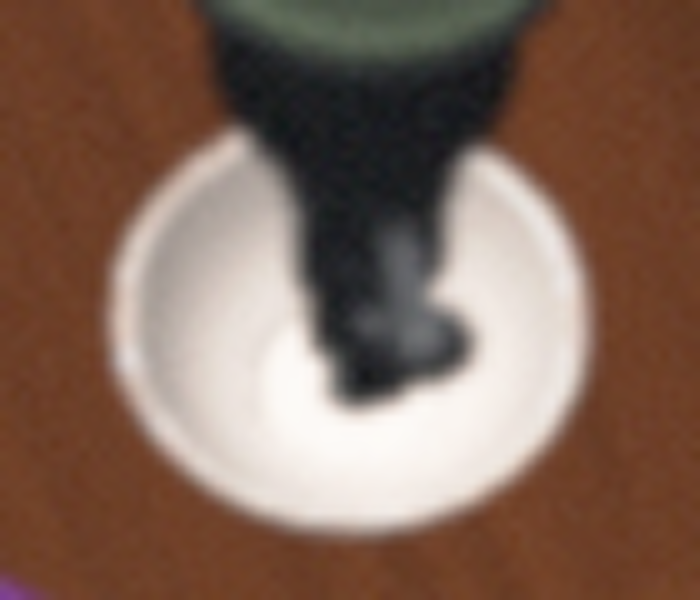

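Emit:
arm_command --pt "0 0 0 0 0.031" --pt "0 0 0 0 0.034" --pt "0 0 0 0 0.037" --pt "0 0 0 0 0.04" --pt "0 0 0 0 0.04"

```text
t: 35.68
tool_pos: [473.6, -339.0, 33.7]
tool_rot: [0.544, -0.452, 0.544, 0.452]
force: [0.2, -0.2, 0.3]
gripper_width: 40.0
```

Emit:
arm_command --pt "-0.002 0 0 0 0.04" --pt "-0.005 0 0 0 0.04" --pt "-0.009 0 0 0 0.04" --pt "-0.014 0 0 0 0.04" --pt "-0.02 0 0 0 0.04"

```text
t: 36.1
tool_pos: [473.5, -338.9, 54.2]
tool_rot: [0.544, -0.452, 0.544, 0.452]
force: [-0.0, -0.1, -0.4]
gripper_width: 40.2
```

Emit:
arm_command --pt "-0.006 0 0 0 0.04" --pt "-0.014 0 0 0 0.04" --pt "-0.024 0 0 0 0.04" --pt "-0.04 0 0 0 0.04" --pt "-0.06 0 0 0 0.04"

```text
t: 36.52
tool_pos: [473.1, -338.7, 114.3]
tool_rot: [0.544, -0.452, 0.544, 0.452]
force: [0.4, 0.5, -0.1]
gripper_width: 40.1
```

Emit:
arm_command --pt "-0.03 0 0 0 0.04" --pt "-0.06 0 0 0 0.04" --pt "-0.08 0 0 0 0.04" --pt "-0.1 0 0 0 0.04" --pt "-0.1 0 0 0 0.04"

```text
t: 36.93
tool_pos: [474.7, -339.9, 218.3]
tool_rot: [0.545, -0.454, 0.543, 0.45]
force: [0.3, -0.6, 0.7]
gripper_width: 40.1
```

```bash
python3 -c "
from h import *
st()
im=cams.read_camera('side');cv2.imwrite('pics/s10z.png',cv2.resize(im[280:340,260:330,::-1],None,fx=10,fy=10,interpolation=2));cv2.imwrite('pics/s10.png',im[:,:,::-1])"
```

```text
t 36.93 p [ 474.69 -339.88  218.29] zyaw 79.44 F [ 0.28 -0.59  0.73] M [ 0.014 -0.013  0.026] w 40.11 q [ 0.39  0.47  0.19  1.74 -0.11  0.93  2.  ]
```

View pics/s10z.png

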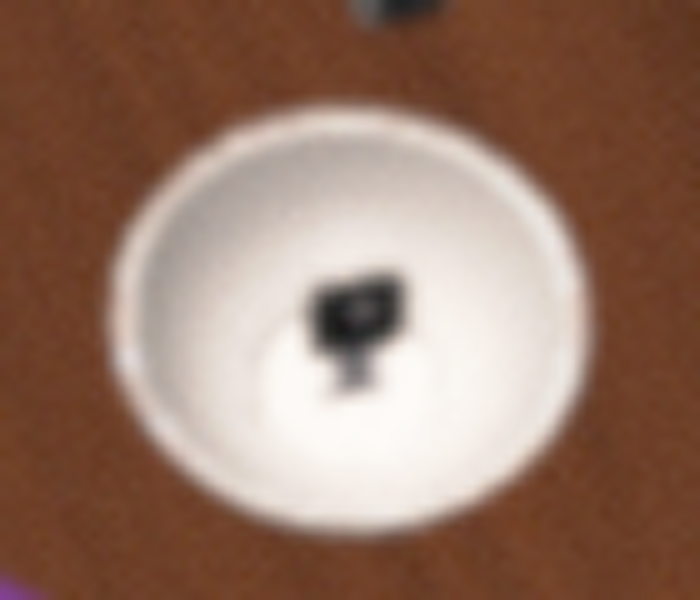

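View pics/s10.png

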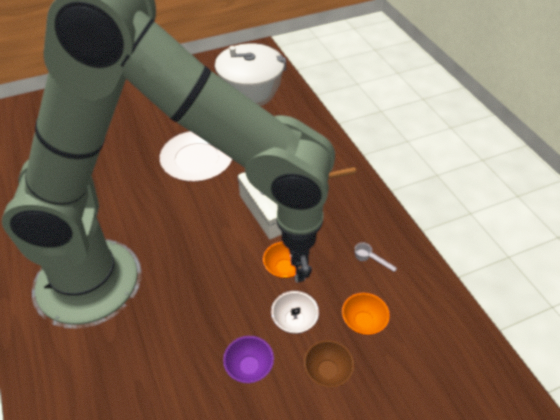

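```bash
python3 -c "
from h import *
for z in (5,27,30,45,59): print(z,(proj('side',np.array([473.5,-339,z]))-[260,280])*10)
a=cams.read_camera('side').astype(int)
for i in range(6): b=cams.read_camera('side')
print(np.abs(a-b)[285:335,268:325].max()); print(monitor.sense()['t'])
im=b;k=(im.max(2)<100).astype(np.uint8);n,l,s,c=cv2.connectedComponentsWithStats(k[295:330,280:312]);print(s[1:],c[1:]+[280,295])
"
```

```text
5 [344.28953509 383.03902197]
27 [346.25809659 339.91228707]
30 [346.53018501 333.95144457]
45 [347.9040486  303.85319726]
59 [349.20685995 275.31154404]
13
37.3333
[[12 13  8  8 43]] [[295.34883721 311.1627907 ]]
```

The key looks upright in the bowl rather than lying flat: its head is at about (295,311) in the side view. I'll clear the arm from the top view to check.

Emit:
arm_command --pt "-0.01 0 0.03 0 0.04" --pt "-0.02 0 0.07 0 0.04" --pt "-0.03 0 0.11 0 0.04" --pt "-0.03 0 0.15 0 0.04" --pt "-0.03 0 0.18 0 0.04"

```text
t: 37.75
tool_pos: [506.9, -158.8, 243.9]
tool_rot: [0.544, -0.452, 0.543, 0.452]
force: [-0.0, 0.6, -0.8]
gripper_width: 40.5
```

```bash
python3 -c "
from h import *
im=cams.read_camera('top');cv2.imwrite('pics/t11z.png',cv2.resize(im[220:280,335:405,::-1],None,fx=10,fy=10,interpolation=2));cv2.imwrite('pics/t11.png',im[:,:,::-1])
for z in (5,45,59): print(z,(proj('top',np.array([473.5,-339,z]))-[335,220])*10)
im=cams.read_camera('side');cv2.imwrite('pics/s11.png',im[:,:,::-1]);cv2.imwrite('pics/s11z.png',cv2.resize(im[280:340,260:330,::-1],None,fx=10,fy=10,interpolation=2))"
```

```text
5 [323.07551504 305.40525526]
45 [349.58077727 290.3494025 ]
59 [359.23003062 284.86831212]
```

View pics/t11z.png

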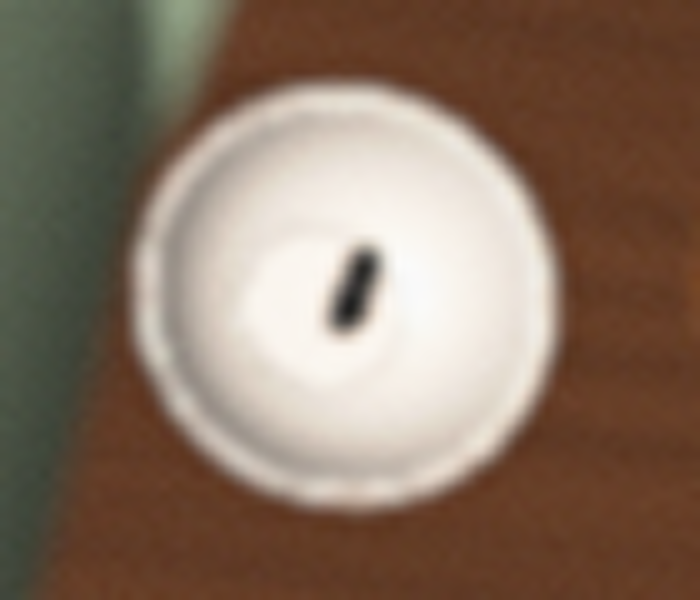

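View pics/t11.png

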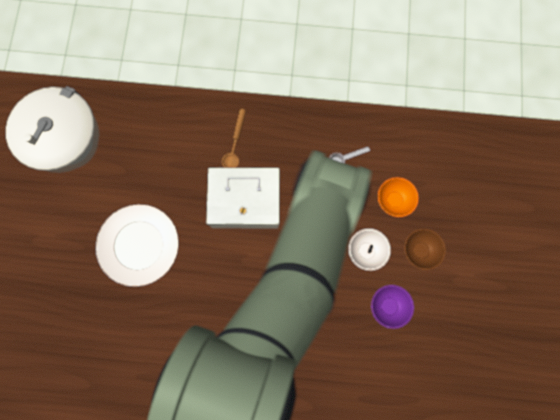

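View pics/s11z.png

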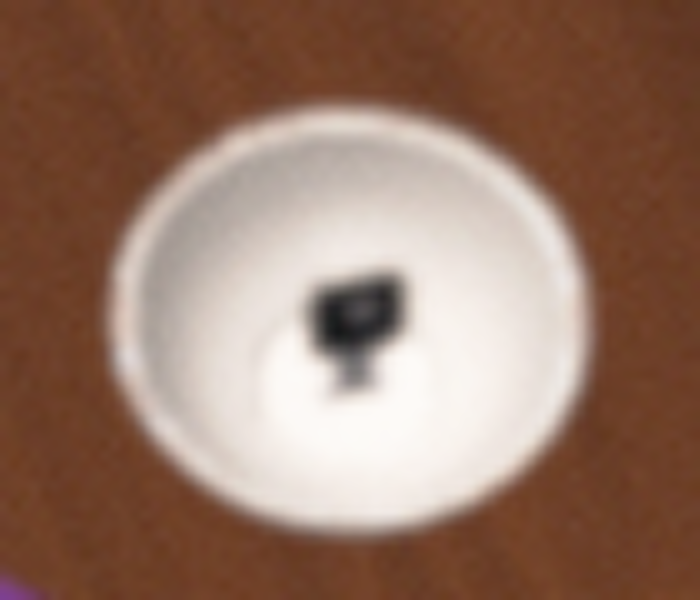

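The key stands upright, balanced on the bowl floor. It has stayed still across pictures over about 1 s. Its head centre is about 45 mm above the bowl's underside and within a few mm of the axis, so the stated limits are met, and knocking it over would only add risk. The plate, spoon, scoop and bowls are where they were, and the arm is clear. Handing in.

```bash
python3 -c "
from h import *
st();print(env.close_job())"
```

```text
t 37.85 p [ 507.51 -156.68  243.38] zyaw 79.83 F [ 0.23 -1.21 -0.28] M [-0.027  0.021  0.063] w 40.03 q [ 0.07  0.36  0.15  1.84 -0.07  0.95  1.65]
the job is handed in; nothing more can be done
None
```

I locked the box, drew the key out and set it down in the white bowl. I handed the job in at 37.9 s; no verdict is reported.

- **Locking:** I turned the key clockwise about 105° to the stop. The torque rose from about 0.05 to 0.14 N m there, briefly above the 0.12 N m the key is said to stand, and I backed off at once. I could not read the cam directly. When I turned clockwise again the torque was about 0, so it had stayed thrown.
- **Drawing out:** I turned back anticlockwise with a light pull until the key came free at about 77–79°. The pull never went above about 7 N. A picture then showed the lock empty.
- **In the bowl:** I lowered the key until its tip touched the floor of the bowl, pressing with up to 18 N for a moment, then eased off and opened the fingers slowly.
- **Last checks:**
  - The key is at rest near the centre of the bowl, its head about 45 mm above the bowl's underside.
  - It is standing upright on its blade tip, not lying flat; I left it so because it was steady and within the limits.
  - By eye in the last pictures, the bowl, plate, spoon and scoop had not moved, and the arm was clear of everything.

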